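Push-through fit test of printed bed-slide shoes

TASK

Gently push the row of printed slide shoes along the trough and into the offcut of bed rail at its end, to find which ones fit. A shoe that stops dead at the rail's mouth is too wide: do not force it, lift it out, put it in the open scrap box beside the gauge, and push on. Finish with every shoe that fits slid completely into the rail through its mouth (not let down into it from above), every one that does not fit in the scrap box, and the other things on the bench left where they are.

Things in the scene. Friction and masses are not known exactly. Their poses are not given: they have to be found in the camera images.
- gauge: Plywood board 96 x 430 x 15, fixed; origin centre of its underside, z up, +y the push direction. Straight lane along y, floor 18 above the bench: first a grey trough (y -200 to +45), 58 wide inside, walls 4 thick, 26 above the lane floor, rear end open, then the rail. Four shoes stand in it in a row with gaps up to 10; the last one's rear end is about 40 ahead of the trough's rear end.
- rail: Offcut of aluminium U-rail, 150 long, fixed, carrying on from the trough: 44 wide inside, walls 3 thick, 20 above the lane floor (flanges pass above them), steel stop across its far end (146 free). Origin: centre of its mouth on the lane floor; +y into the rail. The row drags with up to about 4 N; a wide shoe stops with its front face against the two wall ends.
- mouth (a point): Centre of the rail's open mouth at lane-floor level (the rail's origin); +y points into the rail along the lane, x across it, z up. A shoe is completely in when its centre is 22.5 or more beyond this point. Push the row at 60 mm/s or slower and stop when the push rises above about 8 N: a fast row hits the mouth hard, and that counts as forcing.
- shoe_a: Black printed slide shoe, 45 long (y), 50 tall, about 80 g. Bottom up: body 22 tall; flange 56 wide (x), 8 thick; square boss 16 x 16, 20 tall, with brass insert. Ends flat over body and flange. The body, hidden under the flange, is 41 wide if printed right, 47 if not: the four look alike from above and stand in unknown order. Origin: centre of underside, z up, axes start parallel to the gauge's.
- shoe_b: Black printed slide shoe, 45 long (y), 50 tall, about 80 g. Bottom up: body 22 tall; flange 56 wide (x), 8 thick; square boss 16 x 16, 20 tall, with brass insert. Ends flat over body and flange. The body, hidden under the flange, is 41 wide if printed right, 47 if not: the four look alike from above and stand in unknown order. Origin: centre of underside, z up, axes start parallel to the gauge's.
- shoe_c: Black printed slide shoe, 45 long (y), 50 tall, about 80 g. Bottom up: body 22 tall; flange 56 wide (x), 8 thick; square boss 16 x 16, 20 tall, with brass insert. Ends flat over body and flange. The body, hidden under the flange, is 41 wide if printed right, 47 if not: the four look alike from above and stand in unknown order. Origin: centre of underside, z up, axes start parallel to the gauge's.
- shoe_d: Black printed slide shoe, 45 long (y), 50 tall, about 80 g. Bottom up: body 22 tall; flange 56 wide (x), 8 thick; square boss 16 x 16, 20 tall, with brass insert. Ends flat over body and flange. The body, hidden under the flange, is 41 wide if printed right, 47 if not: the four look alike from above and stand in unknown order. Origin: centre of underside, z up, axes start parallel to the gauge's.
- bin: Scrap box, green plastic, open on top, fixed to the bench beside the gauge on the side away from the robot: 130 (x) x 210 (y) outside, 50 high, walls and floor 4 thick. Origin: centre of its underside, z up.
- caliper: Bystander: caliper lying flat, about 240 x 80 with its jaws, 14 high. Origin on the bench under its beam.
- grease: Bystander: grease jar, 52 across, 55 high. Origin: centre of the underside.
- gear: Bystander: black printed gear lying flat, 74 across, 26 high at the hub. Origin: centre of the underside.
Mind the look-alikes: they are no part of the job. Leave any blue or purple look-alike of the shoe_c alone. What is shaped like the shoe_b but red is not meant.

How it is judged:
By the outcome, as a careful person would: the job done as asked, in the order asked, and still so for the second after the job is handed in, with the robot touching nothing.
It also fails if it takes over 72 s, if anything falls off the work surface, if the arm or the gripper's body presses on something with over 40 N, if the wrist force passes 120 N, or if a joint passes its speed limit or range.

ROBOT

A 7-joint arm with a two-finger parallel gripper is mounted at the origin on the work surface. World frame = base frame: x ahead of the robot, y to its left, z up, the work surface at z = 0. Lengths are in m, angles in rad, forces in N, time in s.
With the tool pointing down it reaches from about 0.4 to 0.9 m from the base axis. Payload 5.5 kg.
Tool frame: the origin (TCP) lies on the centre line of the jaws, within the pads' length; the fingertips stand 17 mm ahead of it and the grasp point (between the pads) lies 2 mm behind it (finger_overhang is the z of the fingertips in the tool frame, in m); z points along the fingers, y is the direction in which the jaws open and shut (so a half turn about z gives the same grasp; the last joint's range is limited). The gripper opens to 92 mm and grips with 3 to 60 N. Pads are 19 mm wide; open, the fingers measure 130 mm over their backs; the gripper's body (75 mm by 190 mm) begins 47 mm behind the grasp point.
Start: joints at [1.523, 0.501, -0.427, 1.55, 0.221, 1.138, -0.21], TCP at [0.199, -0.619, 0.218] pointing down, gripper open.
Joint ranges: [-2.88, 2.88], [-0.31, 2.03], [-1.54, 1.56], [0.2, 2.42], [-1.41, 4.55], [0.19, 2.02], [-2.57, 2.57]. Speed limits (rad/s): [2.57, 2.57, 3.14, 3.14, 3.14, 3.14, 3.14].

INTERFACE

Orientations are given as a unit quaternion [w, x, y, z].
In Python, from cell import * gives the robot as it stands.
- The arm moves only by the tool send_rows, never from a script. Its argument "targets" is a list of rows, each a list of 7 numbers: the turn, a rotation vector about the tool's x, y, z in rad, then the shift along the tool's x, y, z in m, then the opening, from 0 (shut) to 1 (fully open). In form: [[wx, wy, wz, dx, dy, dz, jaw], ...]. A call has 1 to 12 rows; each row shifts and turns the commanded pose from where the row before left it, along the tool's axes as they then stand; what a row does not reach is not made up. A row lasts 1/12 s, in which the tool goes at most 41.7 mm and 7.16 degrees, less where a joint would pass 70% of its speed; a pose out of reach is approached as far as the arm can. A call with a gripper value outside its range is refused whole. The fingers move at their own pace and stop on an object; the grip force is fixed at half the most. Time passes only in rows, so rows that do not move let the fingers close. It gives the time, the measured TCP pose, the force and the opening at its end, in the units of the state.
- sense(): the state, without advancing time (a new reading comes with each control period).
- get_image(name): name is "side" or "top"; returns a dict with "image" (480x640x3 uint8, red, green, blue), "camera_matrix" (3x3 intrinsics, pixels), "dist" ([k1, k2, p1, p2, k3] as OpenCV has them; the pictures are not rectified), "cam_to_world" (4x4, takes a point from camera to world coordinates). Camera axes: x right, y down, z forward; pixel columns grow to the right and rows downward; lengths in m; the calibration is good to about 2 mm. A picture is of the moment at which its call begins. There is no depth.
- sign_off(): hands the job in, once; it reports no verdict.
Trained networks look in a picture, given as the dict that the camera call returned (one of the last four; its "shot" number tells which), for a name from the list of things; names that differ only in an ending like _2 or _b are one class to them, and where a whole thing is asked for, a point or a joint stands for the part that bears it (a point fixed in the world has none). Each returns a list of dicts, best first, with "conf" (0 to 1); they miss things now and then, are a little off and sometimes report something else, mostly with a low value. They report only what shows in the picture. A call takes as long as a camera call. They do not tell look-alikes from the thing itself.
- find_in(thing, picture): "position" ([column, row] in pixels, amid what is visible of it).
The state is a dict: "t": time; "joint_positions": joint angles; "qd": joint speeds; "tau": joint torques, N m; "position": TCP position; "tool_rot": TCP orientation; "contact_force": force on the tool from outside, world axes, zero at the start; "torque": the same for the moment, N m; "opening": finger opening in m.
Only numpy, scipy, OpenCV 4.12 (cv2) and the standard library are available. Lean on these libraries where they do the work, as an engineer would, in place of code of your own. Each camera call takes 0.05 s, during which the arm holds its last target.

## Working session

There is one attempt and no reset: what is moved stays moved. The work goes in short steps, Python scripts to look and compute and a tool call to move; the robot and the scene stay as the last step left them, time stands still between calls to the robot, and variables do not carry over. Pictures are saved under pics/ and viewed, and the job is handed in when it is done.

Besides the shell and the picture viewer there is one more tool, called after "Request:" as a command line: name --pt "numbers of a row" for each row, then --argument value for the rest. send_rows: Moves the arm, as the interface text tells. Its arguments: {"type":"object","properties":{"targets":{"type":"array"}},"required":["targets"]}

```bash
mkdir -p pics; ls; python3 - <<'E'
from cell import *
import cv2,numpy as np
for n in ("top","side"):
    p=get_image(n); cv2.imwrite(f"pics/{n}0.png",p["image"][:,:,::-1])
    print(n,p["camera_matrix"],p["dist"],p["cam_to_world"],p["shot"])
    for th in ["shoe_a","gauge","rail","bin","caliper","grease","gear"]:
        print(th,[(np.round(d["position"]),round(d["conf"],2)) for d in find_in(th,p)])
s=sense(); print(s)
E
```

```text
pics
top [[608.26311886   0.         317.94999472]
 [  0.         608.26311886 232.62774838]
 [  0.           0.           1.        ]] [-0.06176612  0.          0.          0.          0.        ] [[ 4.66238283e-03 -9.83912098e-01  1.78592403e-01  2.40212472e-01]
 [-9.99681413e-01 -1.55766935e-04  2.52397998e-02  3.60594952e-03]
 [-2.48059256e-02 -1.78653183e-01 -9.83599363e-01  1.34911032e+00]
 [ 0.00000000e+00  0.00000000e+00  0.00000000e+00  1.00000000e+00]] 1
shoe_a [(array([460., 246.]), 0.98), (array([317., 232.]), 0.88), (array([339., 226.]), 0.79), (array([388., 220.]), 0.79), (array([436., 162.]), 0.78), (array([363., 229.]), 0.61), (array([408., 316.]), 0.59)]
gauge [(array([301., 238.]), 0.86), (array([333., 166.]), 0.49), (array([261., 254.]), 0.34)]
rail [(array([261., 254.]), 0.83)]
bin [(array([333., 168.]), 0.76)]
caliper [(array([163., 298.]), 0.82), (array([489., 192.]), 0.52)]
grease [(array([487., 191.]), 0.76), (array([363., 228.]), 0.21)]
gear [(array([149., 166.]), 0.7)]
side [[481.35218316   0.         307.66347517]
 [  0.         481.35218316 235.49064586]
 
[... 759 characters left out ...]
ions': array([ 1.52318635,  0.50084075, -0.42695573,  1.55038002,  0.22081368,
        1.1383122 , -0.21031289]), 'qd': array([ 1.23099561e-03, -1.96307871e-03, -7.69125207e-04,  8.20654999e-04,
        2.69105567e-04,  5.57514301e-04,  7.97230133e-05]), 'tau': array([-1.57444436e-03, -5.66378546e+01, -5.80908582e+00, -2.79493207e+01,
       -6.63681328e-02,  2.07296148e-02,  8.20095966e-05]), 'position': array([ 0.19879592, -0.61886982,  0.21827028]), 'tool_rot': array([ 3.94981612e-05,  9.87950546e-01,  1.54769884e-01, -1.76363727e-07]), 'contact_force': array([ 0.5079053 , -0.5179722 ,  0.02221471]), 'torque': array([-0.00457713,  0.00015414,  0.02848991]), 'opening': 0.09172233282327497}
```

View pics/top0.png

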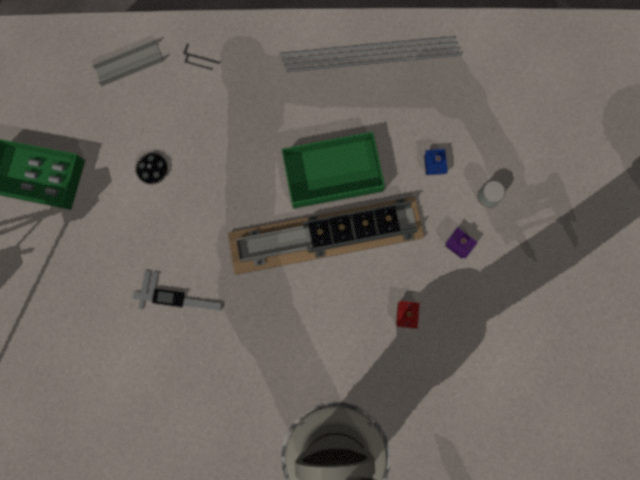

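View pics/side0.png

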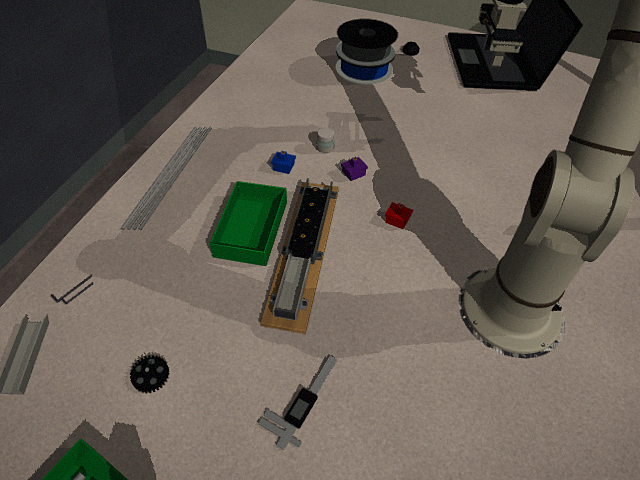

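```bash
python3 - <<'E'
import cv2
a=cv2.imread("pics/top0.png")[140:340,190:430]
cv2.imwrite("pics/top0c.png",cv2.resize(a,None,fx=3,fy=3,interpolation=cv2.INTER_CUBIC)[:600,:720])
a=cv2.imread("pics/side0.png")[150:350,180:420]
cv2.imwrite("pics/side0c.png",cv2.resize(a,None,fx=3,fy=3,interpolation=cv2.INTER_CUBIC))
E
```

```text
(no output)
```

View pics/top0c.png

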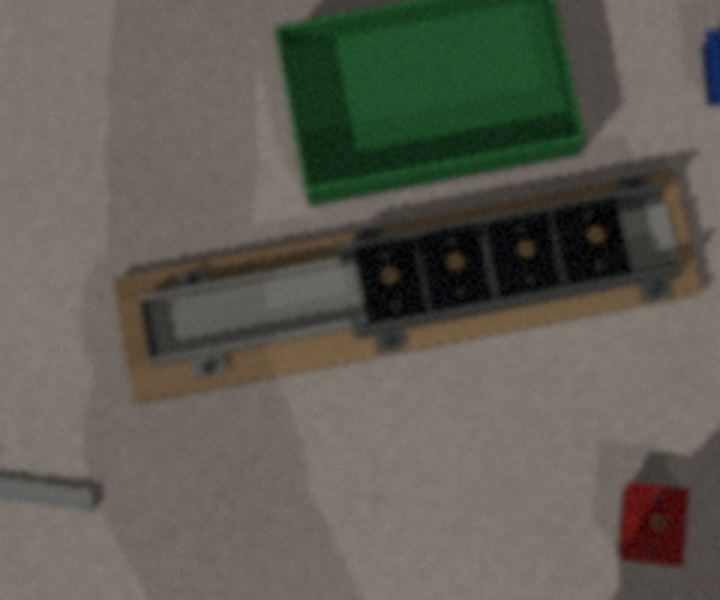

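View pics/side0c.png

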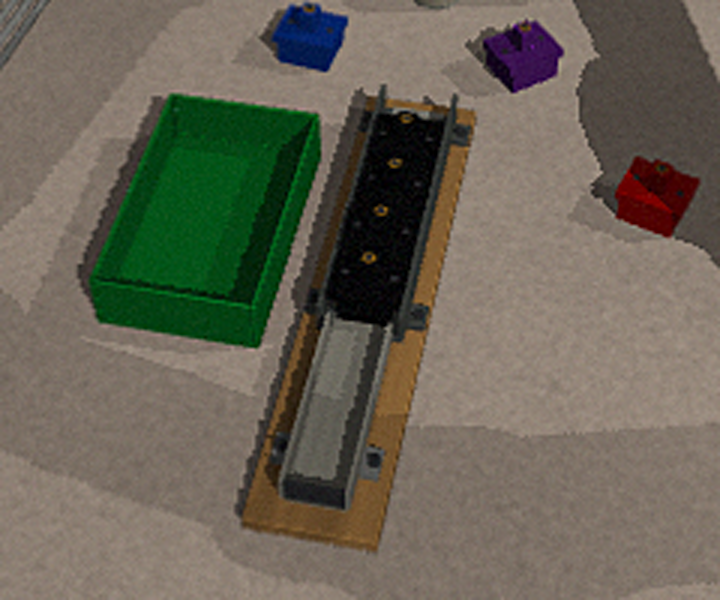

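```bash
cat > h.py <<'E'
import numpy as np,cv2
K={'top':(608.26311886,317.94999472,232.62774838,-0.06176612),'side':(481.35218316,307.66347517,235.49064586,-0.08771839)}
T={'top':np.array([[4.66238283e-03,-9.83912098e-01,1.78592403e-01,2.40212472e-01],[-9.99681413e-01,-1.55766935e-04,2.52397998e-02,3.60594952e-03],[-2.48059256e-02,-1.78653183e-01,-9.83599363e-01,1.34911032e+00]]),
'side':np.array([[-0.92334366,-0.29264893,0.24858216,0.19862512],[-0.38397275,0.70573435,-0.59540234,0.66687125],[-0.00118911,-0.64520976,-0.76400455,0.88648091]])}
def km(c):
    f,cx,cy,k=K[c]; return np.array([[f,0,cx],[0,f,cy],[0,0,1.]]),np.array([k,0,0,0,0.])
def pix2w(c,uv,z):
    M,d=km(c); p=cv2.undistortPoints(np.array([[uv]],float),M,d)[0,0]
    r=T[c][:,:3]@np.array([p[0],p[1],1]); o=T[c][:,3]
    return o+r*(z-o[2])/r[2]
def w2pix(c,P):
    M,d=km(c); R=T[c][:,:3].T; t=-R@T[c][:,3]
    return cv2.projectPoints(np.atleast_2d(np.array(P,float)),cv2.Rodrigues(R)[0],t,M,d)[0][:,0]
E
python3 - <<'E'
from h import *
tc=lambda a:(a[0]/3+190-1/3,a[1]/3+140-1/3)
sc=lambda a:(a[0]/3+180-1/3,a[1]/3+150-1/3)
print('corners')
for n,a in dict(rt=(115,275),rb=(133,403),tt=(688,168),tb=(705,293)).items(): print('top',n,pix2w('top',tc(a),.015).round(4))
for n,a in dict(rl=(242,523),rr=(377,550),fr=(475,110),fl=(368,97)).items(): print('side',n,pix2w('side',sc(a),.015).round(4))
print('brass')
for a in [(390,275),(456,261),(526,249),(596,235)]: print(pix2w('top',tc(a),.068).round(4))
for a in [(369,258),(381,210),(395,163),(406,119)]: print(pix2w('side',sc(a),.068).round(4))
print('bin rim top')
for a in [(277,28),(312,202),(583,140),(552,-5)]: print(pix2w('top',tc(a),.05).round(4))
for a in [(95,283),(252,305),(319,115),(172,96)]: print(pix2w('side',sc(a),.05).round(4))
E
```

```text
corners
top rt [0.4854 0.2396 0.015 ]
top rb [0.3893 0.2233 0.015 ]
top tt [ 0.567  -0.1892  0.015 ]
top tb [ 0.4719 -0.1993  0.015 ]
side rl [0.4806 0.2452 0.015 ]
side rr [0.3871 0.2287 0.015 ]
side fr [ 0.4736 -0.1967  0.015 ]
side fl [ 0.5655 -0.1762  0.015 ]
brass
[0.4756 0.0328 0.068 ]
[ 0.4858 -0.0143  0.068 ]
[ 0.4945 -0.0643  0.068 ]
[ 0.5048 -0.1145  0.068 ]
[0.475  0.0337 0.068 ]
[ 0.4852 -0.0139  0.068 ]
[ 0.4942 -0.064   0.068 ]
[ 0.5047 -0.113   0.068 ]
bin rim top
[0.6659 0.1182 0.05  ]
[0.5331 0.0904 0.05  ]
[ 0.5795 -0.1078  0.05  ]
[ 0.691  -0.0866  0.05  ]
[0.6614 0.1211 0.05  ]
[0.5432 0.0947 0.05  ]
[ 0.5798 -0.107   0.05  ]
[ 0.7035 -0.0808  0.05  ]
```

```bash
cat >> h.py <<'E'
def g2w(G,p):
    x,y,th=G; c,s=np.cos(th),np.sin(th); p=np.atleast_2d(np.array(p,float))
    return np.c_[x+c*p[:,0]-s*p[:,1], y+s*p[:,0]+c*p[:,1], p[:,2]]
def overlay(c,img,G,out,box,f=4):
    x0,y0,x1,y1=box
    im=cv2.resize(img[y0:y1,x0:x1],None,fx=f,fy=f,interpolation=cv2.INTER_CUBIC)
    im=np.clip(im.astype(float)*1.6,0,255).astype(np.uint8)
    def rect(a,b,c0,d,z,col):
        P=g2w(G,[[a,b,z],[c0,b,z],[c0,d,z],[a,d,z]])
        q=((w2pix(c,P)-[x0,y0]+.5)*f-.5)
        cv2.polylines(im,[np.round(q*8).astype(np.int32)],True,col,1,cv2.LINE_AA,3)
    rect(-.048,-.215,.048,.215,.015,(0,0,255))
    rect(-.029,-.200,.029,.045,.044,(0,255,255))
    rect(-.033,-.200,.033,.045,.044,(255,255,0))
    rect(-.022,.045,.022,.191,.038,(0,255,0))
    rect(-.025,.045,.025,.195,.038,(255,0,255))
    cv2.imwrite(out,im)
E
python3 - <<'E'
from h import *
G=(.4768,.0215,.196)
overlay('top',cv2.imread('pics/top0.png'),G,'pics/ot.png',(225,185,430,280),3.8)
overlay('side',cv2.imread('pics/side0.png'),G,'pics/os.png',(250,170,350,340),3.5)
E
```

```text
(no output)
```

View pics/ot.png

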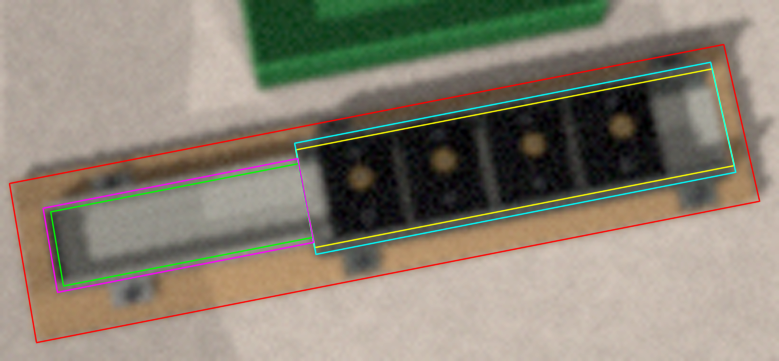

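View pics/os.png

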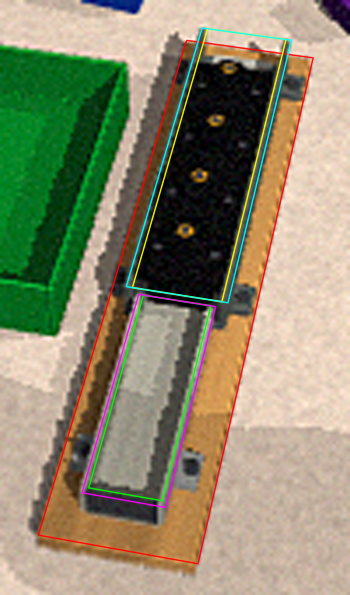

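```bash
cat > plan.py <<'E'
import numpy as np
# G pose of gauge
G=np.array([.4773,.0215,.196]); AL=np.pi/2+G[2]
def lane(pos):
    d=np.array(pos[:2])-G[:2]; c,s=np.cos(G[2]),np.sin(G[2])
    return np.array([c*d[0]+s*d[1], -s*d[0]+c*d[1], pos[2]])
def world(l):
    c,s=np.cos(G[2]),np.sin(G[2]); return np.array([G[0]+c*l[0]-s*l[1],G[1]+s*l[0]+c*l[1],l[2]])
E
python3 - <<'E'
from plan import *
p=np.array([.1988,-.6189]); tgt=world([0,-.18,.218])[:2]; a=.3108
print(tgt,AL)
n=16; st=(tgt-p)/n; 
for i in range(n):
    a+= (AL-.3108)/n
    x=np.array([np.cos(a),np.sin(a)]); y=np.array([np.sin(a),-np.cos(a)])
    print(round((AL-.3108)/n,3),(st@x).round(4),(st@y).round(4))
E
```

```text
[ 0.51235455 -0.15505361] 1.7667963267948965
0.091 0.0294 -0.019
0.091 0.031 -0.0163
0.091 0.0323 -0.0134
0.091 0.0334 -0.0104
0.091 0.0342 -0.0073
0.091 0.0347 -0.0042
0.091 0.035 -0.001
0.091 0.0349 0.0022
0.091 0.0346 0.0053
0.091 0.034 0.0085
0.091 0.033 0.0115
0.091 0.0319 0.0145
0.091 0.0304 0.0173
0.091 0.0287 0.02
0.091 0.0268 0.0225
0.091 0.0246 0.0249
```

Request:
send_rows --pt "0 0 -0.091 0.0294 -0.019 0 0" --pt "0 0 -0.091 0.031 -0.0163 0 0" --pt "0 0 -0.091 0.0323 -0.0134 0 0" --pt "0 0 -0.091 0.0334 -0.0104 0 0" --pt "0 0 -0.091 0.0342 -0.0073 0 0" --pt "0 0 -0.091 0.0347 -0.0042 0 0" --pt "0 0 -0.091 0.035 -0.001 0 0" --pt "0 0 -0.091 0.0349 0.0022 0 0" --pt "0 0 -0.091 0.0346 0.0053 0 0" --pt "0 0 -0.091 0.034 0.0085 0 0" --pt "0 0 -0.091 0.033 0.0115 0 0" --pt "0 0 -0.091 0.0319 0.0145 0 0"

```text
t: 1.8
position: [0.4654, -0.2925, 0.2186]
tool_rot: [0.0, 0.763, 0.647, -0.0]
contact_force: [0.2, 0.6, 0.0]
opening: 0.0163
```

Request:
send_rows --pt "0 0 -0.091 0.0304 0.0173 0 0" --pt "0 0 -0.091 0.0287 0.02 0 0" --pt "0 0 -0.091 0.0268 0.0225 0 0" --pt "0 0 -0.091 0.0246 0.0249 0 0" --pt "0 0 0 0 0 0 0" --pt "0 0 0 0 0 0 0"

```text
t: 2.3
position: [0.5545, -0.1823, 0.2185]
tool_rot: [-0.0, 0.633, 0.774, 0.001]
contact_force: [-0.8, 0.4, -0.1]
opening: 0.0005
```

```bash
cat >> plan.py <<'E'
def rep():
    from cell import sense
    from scipy.spatial.transform import Rotation as R
    s=sense(); q=s['tool_rot']; M=R.from_quat([q[1],q[2],q[3],q[0]])
    m=M.as_matrix(); al=np.arctan2(m[1,0],m[0,0])
    c,sn=np.cos(G[2]),np.sin(G[2]); f=s['contact_force']
    print('t',round(s['t'],2),'lane',lane(s['position']).round(4),'dalpha',round(AL-al,4),'tilt',m[:2,2].round(4),'Flane',np.round([c*f[0]+sn*f[1],-sn*f[0]+c*f[1],f[2]],2),'open',round(s['opening'],4))
    return s
E
python3 -c "
from plan import *
rep()"
```

```text
t 2.3 lane [ 0.0361 -0.2149  0.2185] dalpha -0.005 tilt [0.001  0.0013] Flane [-0.74  0.56 -0.06] open 0.0005
```

Request:
send_rows --pt "0 0 0.005 0.0175 -0.018 0.01 0" --pt "0 0 0 0.0175 -0.018 0.03 0" --pt "0 0 0 0 0 0.035 0" --pt "0 0 0 0 0 0.035 0" --pt "0 0 0 0 0 0.03 0" --pt "0 0 0 0 0 0.02 0" --pt "0 0 0 0 0 0.01 0" --pt "0 0 0 0 0 0.007 0" --pt "0 0 0 0 0 0 0" --pt "0 0 0 0 0 0 0"

```text
t: 3.13
position: [0.5117, -0.1585, 0.042]
tool_rot: [0.001, 0.637, 0.771, 0.0]
contact_force: [0.0, -0.7, 1.4]
opening: 0.0003
```

```bash
python3 -c "
from plan import *
from cell import *
import cv2
rep()
for n in ('top','side'): cv2.imwrite(f'pics/{n}1.png',get_image(n)['image'][:,:,::-1])
a=cv2.imread('pics/top1.png')[170:290,220:440]
b=cv2.imread('pics/side1.png')[160:340,210:380]
a=cv2.resize(a,None,fx=2,fy=2,interpolation=2);b=cv2.resize(b,None,fx=2,fy=2,interpolation=2)
im=np.zeros((360,790,3),np.uint8);im[:240,:440]=a;im[:360,445:785]=b
cv2.imwrite('pics/m1.png',np.clip(im*1.5,0,255))
"
```

```text
t 3.13 lane [-0.0013 -0.1833  0.042 ] dalpha 0.0058 tilt [ 0.0011 -0.0005] Flane [-0.12 -0.71  1.35] open 0.0003[ WARN:0@5.309] global loadsave.cpp:1063 imwrite_ Unsupported depth image for selected encoder is fallbacked to CV_8U.
```

View pics/m1.png

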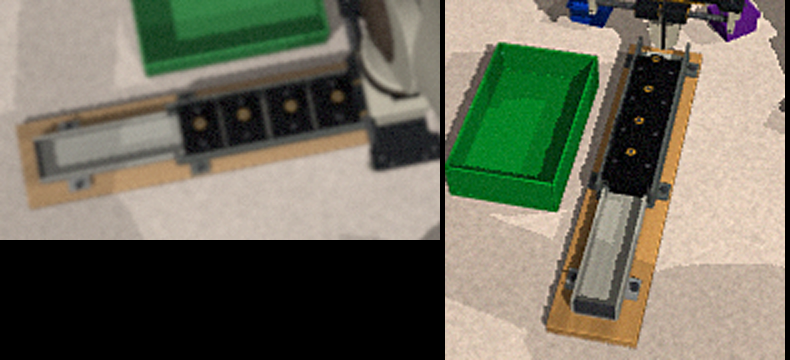

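Request:
send_rows --pt "0 0 -0.003 0.0025 0.0005 0 0" --pt "0 0 0 0.0025 0.0005 0 0" --pt "0 0 0 0.0025 0 0 0" --pt "0 0 0 0.0025 0 0 0" --pt "0 0 0 0.0025 0 0 0" --pt "0 0 0 0.0025 0 0 0" --pt "0 0 0 0.0025 0 0 0" --pt "0 0 0 0.0025 0 0 0" --pt "0 0 0 0.0025 0 0 0" --pt "0 0 0 0.0025 0 0 0"

```text
t: 4.07
position: [0.5072, -0.133, 0.0412]
tool_rot: [-0.0, 0.635, 0.772, -0.0]
contact_force: [-0.1, 0.0, 0.7]
opening: 0.0001
```

```bash
python3 -c "
from plan import *
rep()"
```

```text
t 4.07 lane [-0.0008 -0.1573  0.0412] dalpha 0.0019 tilt [-0.0001  0.0001] Flane [-0.08  0.05  0.67] open 0.0001
```

Request:
send_rows --pt "0 0 0 0.002 0 0 0" --pt "0 0 0 0.002 0 0 0" --pt "0 0 0 0.002 0 0 0" --pt "0 0 0 0.002 0 0 0"

```text
t: 4.4
position: [0.5057, -0.1254, 0.0412]
tool_rot: [0.0, 0.635, 0.772, -0.0]
contact_force: [0.4, -1.2, 0.5]
opening: 0.0004
```

```bash
cat > look.py <<'E'
import sys
from plan import *
from cell import *
import cv2
rep()
def look(k):
    a=get_image('top')['image'][:,:,::-1]; b=get_image('side')['image'][:,:,::-1]
    cv2.imwrite(f'pics/top{k}.png',a);cv2.imwrite(f'pics/side{k}.png',b)
    a=cv2.resize(a[195:290,220:400],None,fx=2.2,fy=2.2,interpolation=2);b=cv2.resize(b[160:340,220:380],None,fx=2.4,fy=2.4,interpolation=2)
    im=np.zeros((440,790,3),np.uint8);im[:a.shape[0],:a.shape[1]]=a;im[:b.shape[0],400:400+b.shape[1]]=b
    cv2.imwrite(f'pics/m{k}.png',np.clip(im*1.6,0,255).astype(np.uint8))
look(sys.argv[1])
E
python3 look.py 2
```

```text
t 4.4 lane [-0.0007 -0.1496  0.0412] dalpha 0.0021 tilt [ 0.0001 -0.0003] Flane [ 0.12 -1.25  0.47] open 0.0004
```

View pics/m2.png

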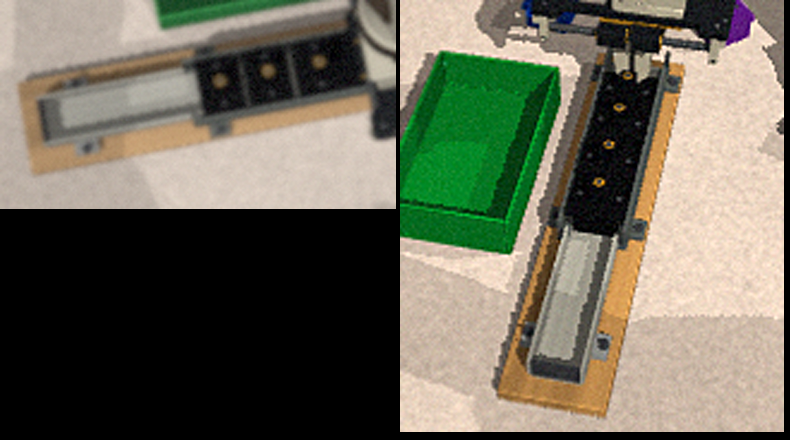

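Request:
send_rows --pt "0 0 0 0.0015 0 0 0" --pt "0 0 0 0.0015 0 0 0" --pt "0 0 0 0.0015 0 0 0"

```text
t: 4.75
position: [0.5049, -0.1211, 0.0413]
tool_rot: [0.0, 0.635, 0.772, -0.0]
contact_force: [-0.1, -1.9, 0.2]
opening: 0.0005
```

Request:
send_rows --pt "0 0 0 0.001 0 0 0" --pt "0 0 0 0.001 0 0 0"

```text
t: 4.92
position: [0.5045, -0.1192, 0.0413]
tool_rot: [0.0, 0.635, 0.772, -0.0]
contact_force: [0.5, -1.9, 1.1]
opening: 0.0004
```

```bash
python3 -c "
from plan import *
rep()"
```

```text
t 4.92 lane [-0.0007 -0.1433  0.0413] dalpha 0.0021 tilt [ 0.0001 -0.0004] Flane [ 0.15 -1.96  1.06] open 0.0004
```

Request:
send_rows --pt "0 0 0 0.001 0 0 0" --pt "0 0 0 0.001 0 0 0" --pt "0 0 0 0.001 0 0 0"

```text
t: 5.17
position: [0.504, -0.1163, 0.0413]
tool_rot: [0.0, 0.635, 0.772, -0.0]
contact_force: [0.7, -1.6, 0.2]
opening: 0.0004
```

Request:
send_rows --pt "0 0 0 0.001 0 0 0" --pt "0 0 0 0.001 0 0 0" --pt "0 0 0 0.001 0 0 0"

```text
t: 5.42
position: [0.5034, -0.1132, 0.0413]
tool_rot: [0.0, 0.635, 0.772, -0.0]
contact_force: [-0.2, -2.2, 1.3]
opening: 0.0005
```

```bash
python3 look.py 3
```

```text
t 5.42 lane [-0.0006 -0.1372  0.0413] dalpha 0.0021 tilt [ 0.0002 -0.0002] Flane [-0.61 -2.13  1.29] open 0.0005
```

View pics/m3.png

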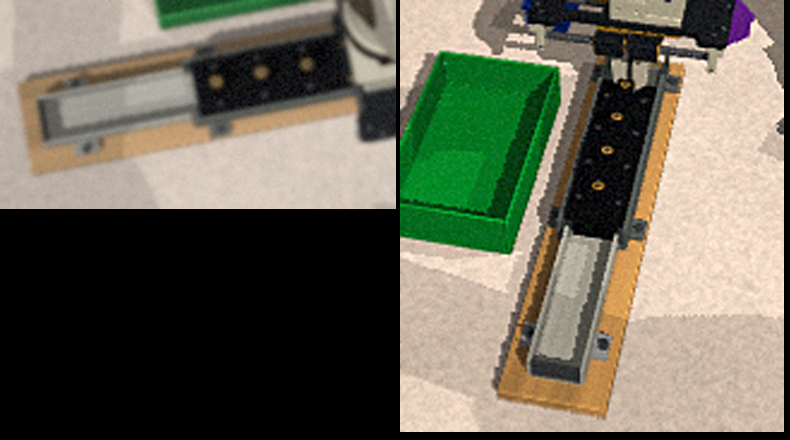

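```bash
python3 - <<'E'
from h import *
from plan import G,lane
a=cv2.imread('pics/side3.png'); hsv=cv2.cvtColor(a,cv2.COLOR_BGR2HSV)
m=((a[:,:,2].astype(int)-a[:,:,0])>25).astype(np.uint8)
n,l,s,c=cv2.connectedComponentsWithStats(m)
for i in range(1,n):
    if 4<s[i][4]<60 and 270<c[i][0]<330 and 170<c[i][1]<260: print(c[i].round(1),s[i][4],lane(pix2w('side',c[i],.068)).round(4))
overlay('side',a,(.4773,.0215,.196),'pics/os3.png',(250,225,340,345),5)
E
```

```text
[270.2 175.6] 31 [ 0.1194 -0.1636  0.068 ]
[313.  178.5] 6 [ 0.0127 -0.1739  0.068 ]
[327.2 184.2] 22 [-0.0252 -0.1608  0.068 ]
[303.  184.5] 12 [ 0.0327 -0.1481  0.068 ]
[288.4 199. ] 24 [ 0.0567 -0.0927  0.068 ]
[313.5 194.8] 8 [ 0.0008 -0.1184  0.068 ]
[291.8 195.2] 5 [ 0.0515 -0.1067  0.068 ]
[287.6 206.8] 5 [ 0.0528 -0.0673  0.068 ]
[309.9 208.2] 11 [ 0.0006 -0.0732  0.068 ]
[285.5 214.1] 14 [ 0.0523 -0.0436  0.068 ]
[282.  221.1] 11 [ 0.0553 -0.021   0.068 ]
[305.9 222.1] 12 [ 0.0011 -0.0287  0.068 ]
[281.5 226.5] 8 [ 0.0526 -0.0047  0.068 ]
[279.4 231. ] 9 [0.054  0.0092 0.068 ]
[302.1 236.7] 14 [0.0008 0.0157 0.068 ]
[276.2 241.9] 29 [0.0537 0.0416 0.068 ]
[276.4 253.3] 11 [0.0457 0.0723 0.068 ]
```

View pics/os3.png

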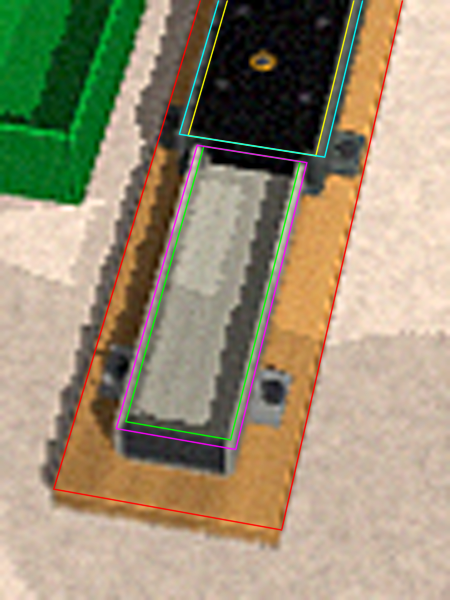

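```bash
python3 - <<'E'
from h import *
from plan import lane,world
for p in [(215,82),(261,72),(307,63)]: print(lane(pix2w('top',(p[0]/2.2+219.8,p[1]/2.2+194.8),.068)).round(4))
# project tool tip corners into side
b=cv2.imread('pics/side3.png'); x0,y0,f=270,140,8
im=cv2.resize(b[y0:y0+75,x0:x0+90],None,fx=f,fy=f,interpolation=2); im=np.clip(im*1.8,0,255).astype(np.uint8)
for yy,col in ((-.1372+.0095,(0,0,255)),(-.1372-.0095,(0,255,0))):
    for z in (.0243,.044,.0741):
        q=(w2pix('side',[world([x,yy,z]) for x in (-.0196,.0184)])-[x0,y0]+.5)*f
        cv2.line(im,*[tuple(int(v) for v in r) for r in q],col,1)
cv2.imwrite('pics/z3.png',im)
E
```

```text
[-0.0001  0.0162  0.068 ]
[ 0.0009 -0.0296  0.068 ]
[ 0.0009 -0.0753  0.068 ]
```

View pics/z3.png

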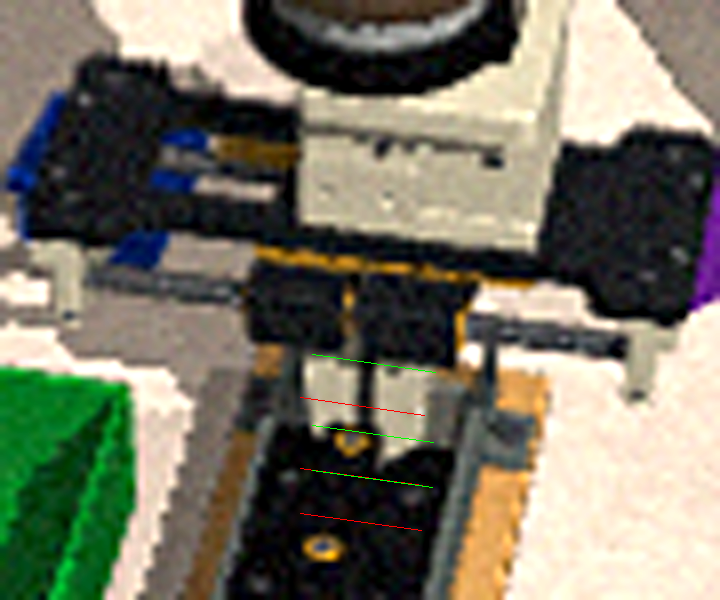

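```bash
python3 - <<'E'
from h import *
from plan import lane,world
tc=lambda a:(a[0]/3+190-1/3,a[1]/3+140-1/3)
print('init front/rear edges at .048')
for a in [(359,280),(425,270),(491,258),(558,246),(628,235)]: print(lane(pix2w('top',tc(a),.048)).round(4))
b=cv2.imread('pics/top3.png'); x0,y0,f=290,205,7
im=cv2.resize(b[y0:y0+70,x0:x0+110],None,fx=f,fy=f,interpolation=2); im=np.clip(im*1.8,0,255).astype(np.uint8)
cv2.imwrite('pics/z3t.png',im)
E
```

```text
init front/rear edges at .048
[0.005  0.0339 0.048 ]
[ 0.0029 -0.0145  0.048 ]
[ 0.0023 -0.0631  0.048 ]
[ 0.0015 -0.1126  0.048 ]
[-0.0004 -0.1641  0.048 ]
```

View pics/z3t.png

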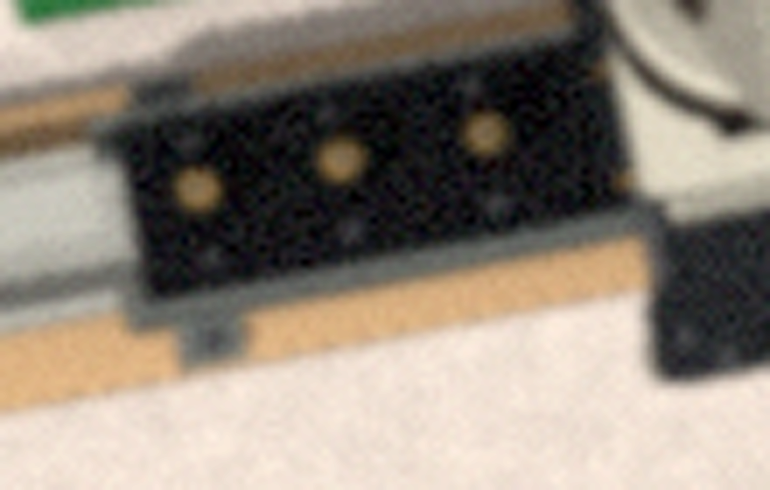

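```bash
python3 - <<'E'
from h import *
from plan import lane,world
b=cv2.imread('pics/side3.png'); x0,y0,f=255,140,7.5
im=cv2.resize(b[y0:y0+75,x0:x0+105],None,fx=f,fy=f,interpolation=2); im=np.clip(im*1.8,0,255).astype(np.uint8)
T0=-.1372
def ln(P,col):
    q=(w2pix('side',[world(p) for p in P])-[x0,y0]+.5)*f
    cv2.line(im,*[tuple(int(v) for v in r) for r in q],col,1)
for d,col in ((0,(0,0,255)),(-.012,(255,255,0))):
    for x in (-.0196,.0184):
        ln([[x,T0+d+.0095,.0243],[x,T0+d+.0095,.09]],col)
    for z in (.024,.09): ln([[-.0196,T0+d+.0095,z],[.0184,T0+d+.0095,z]],col)
    ln([[-.0956,T0+d+.0375,.09],[.0944,T0+d+.0375,.09]],col)
    for z in (.048,):ln([[-.028,-.1409,z],[.028,-.1409,z]],(0,255,0))
cv2.imwrite('pics/z3b.png',im)
E
```

```text
(no output)
```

View pics/z3b.png

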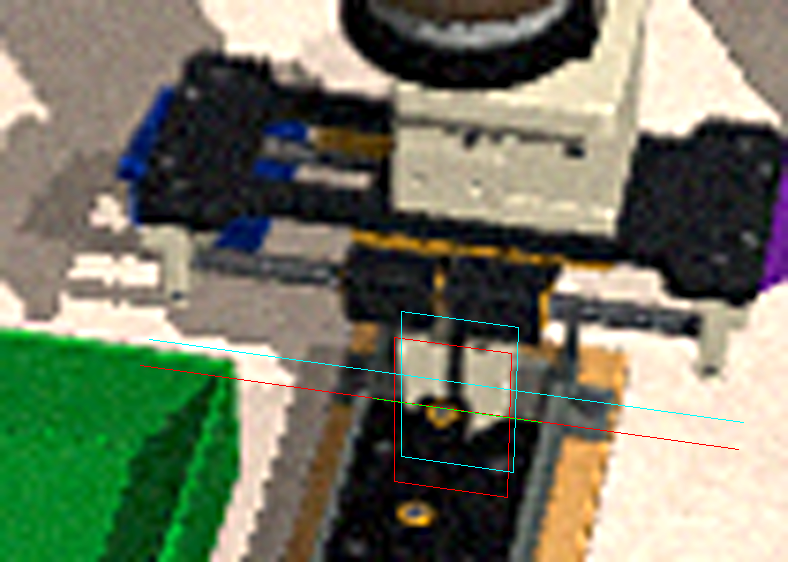

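```bash
python3 - <<'E'
from h import *
from plan import lane,world
for k,T0,tx in ((1,-.1833,-.0013),(2,-.1496,-.0007)):
    b=cv2.imread(f'pics/side{k}.png'); x0,y0,f=285,150,12
    im=cv2.resize(b[y0:y0+50,x0:x0+60],None,fx=f,fy=f,interpolation=2); im=np.clip(im*1.8,0,255).astype(np.uint8)
    def ln(P,col):
        q=(w2pix('side',[world(p) for p in P])-[x0,y0]+.5)*f
        cv2.line(im,*[tuple(int(v) for v in r) for r in q],col,1)
    for x in (-.019+tx,.019+tx):
        ln([[x,T0+.0095,.0243],[x,T0+.0095,.09]],(0,0,255))
    for z in (.024,.05,.09): ln([[-.019+tx,T0+.0095,z],[.019+tx,T0+.0095,z]],(0,0,255))
    ln([[-.028,-.1606,.048],[.028,-.1606,.048]],(0,255,0))
    cv2.imwrite(f'pics/y{k}.png',im)
E
```

```text
(no output)
```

View pics/y1.png

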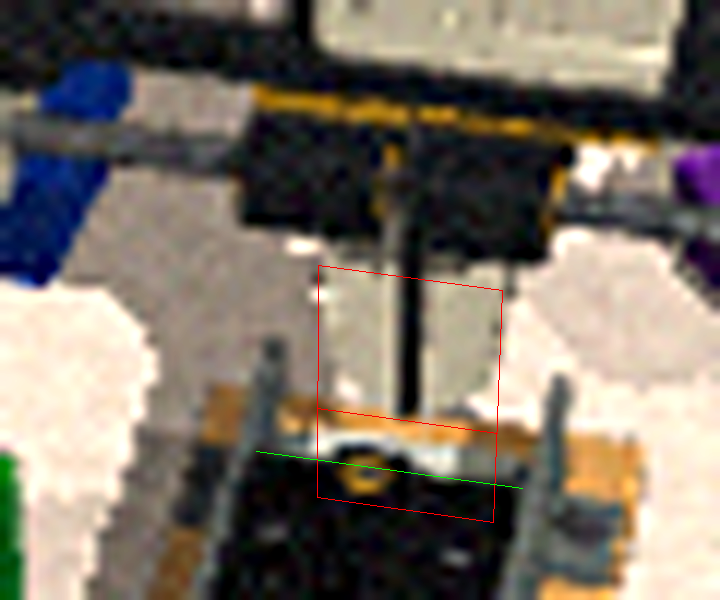

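View pics/y2.png

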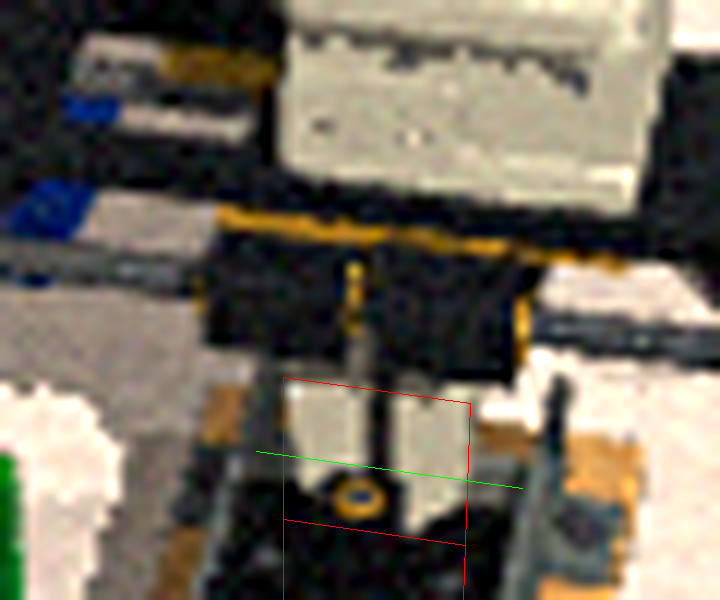

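```bash
python3 - <<'E'
import cell
print([n for n in dir(cell) if not n.startswith('__')])
print(getattr(cell,'finger_overhang',None))
E
python3 - <<'E'
import sys; sys.path.insert(0,'.')
from h import *
from plan import world
# if finger front face hits boss rear: row of tip -> z
for z in (.024,.03,.04,.045,.05): print(z,w2pix('side',[world([.012,-.1738,z]),world([.012,-.1277,z]),world([.012,-.1401,z])]).round(1).tolist())
E
```

```text
['IKError', 'find_in', 'finger_overhang', 'get_image', 'sense', 'sign_off']
0.017
0.024 [[313.1, 191.3], [309.6, 204.1], [310.6, 200.6]]
0.03 [[313.2, 189.6], [309.6, 202.4], [310.6, 198.9]]
0.04 [[313.2, 186.7], [309.6, 199.6], [310.6, 196.0]]
0.045 [[313.2, 185.3], [309.6, 198.1], [310.6, 194.6]]
0.05 [[313.2, 183.8], [309.7, 196.7], [310.6, 193.2]]
```

Request:
send_rows --pt "0 0 -0.002 -0.006 0 0 0" --pt "0 0 0 -0.01 0.0005 0 0" --pt "0 0 0 -0.006 0 0 0" --pt "0 0 0 0 0 0.002 0" --pt "0 0 0 0 0 0.002 0"

```text
t: 5.93
position: [0.5081, -0.1353, 0.037]
tool_rot: [-0.0, 0.635, 0.772, 0.0]
contact_force: [0.2, -0.4, 0.6]
opening: 0.0006
```

Request:
send_rows --pt "0 0 0 0 0 0.001 0" --pt "0 0 0 0 0 0.001 0" --pt "0 0 0 0 0 0.001 0"

```text
t: 6.18
position: [0.5079, -0.1341, 0.034]
tool_rot: [-0.0, 0.634, 0.773, 0.0]
contact_force: [-0.0, -0.4, 0.7]
opening: 0.0004
```

```bash
python3 look.py 4
```

```text
t 6.18 lane [-0.0003 -0.1586  0.034 ] dalpha -0.0006 tilt [-0.0002  0.0004] Flane [-0.11 -0.38  0.71] open 0.0004
```

View pics/m4.png

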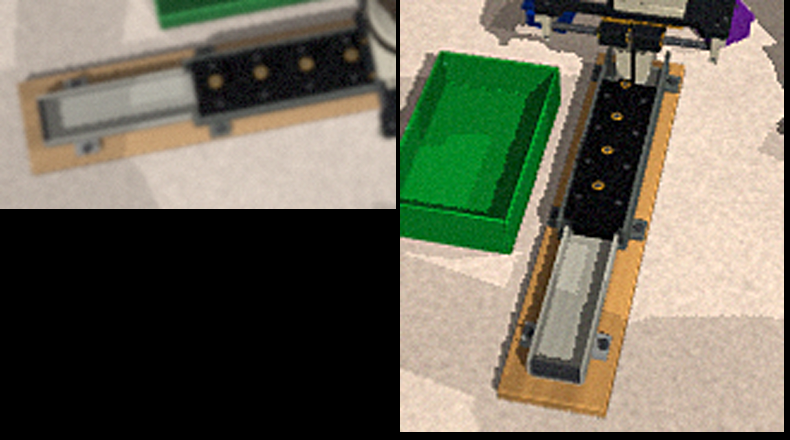

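Request:
send_rows --pt "0 0 0 0 0 0.001 0" --pt "0 0 0 0 0 0.001 0" --pt "0 0 0 0 0 0.001 0"

```text
t: 6.53
position: [0.5082, -0.1346, 0.0312]
tool_rot: [0.0, 0.634, 0.773, 0.0]
contact_force: [-0.0, 1.1, 0.8]
opening: 0.001
```

Request:
send_rows --pt "0 0 0 0 0 0.001 0" --pt "0 0 0 0 0 0.001 0" --pt "0 0 0 0 0 0.001 0"

```text
t: 6.78
position: [0.5081, -0.1346, 0.0281]
tool_rot: [0.0, 0.635, 0.773, 0.0]
contact_force: [0.1, 0.4, 0.1]
opening: 0.0004
```

Request:
send_rows --pt "0 0 0 0 0 0.001 0" --pt "0 0 0 0 0 0.001 0" --pt "0 0 0 0 0 0.001 0" --pt "0 0 0 0 0 0.001 0"

```text
t: 7.12
position: [0.5081, -0.1346, 0.0241]
tool_rot: [0.0, 0.635, 0.773, 0.0]
contact_force: [0.1, 0.2, -0.2]
opening: 0.0003
```

Request:
send_rows --pt "0 0 0 0 0 0.001 0" --pt "0 0 0 0 0 0.001 0" --pt "0 0 0 0 0 0.001 0" --pt "0 0 0 0 0 0 0"

```text
t: 7.45
position: [0.5079, -0.1346, 0.021]
tool_rot: [-0.0, 0.635, 0.773, -0.0]
contact_force: [-0.2, 0.3, -0.5]
opening: 0.0004
```

```bash
python3 look.py 5; python3 - <<'E'
from h import *
from plan import lane,world
b=cv2.imread(f'pics/side5.png'); x0,y0,f=285,155,12
im=cv2.resize(b[y0:y0+50,x0:x0+60],None,fx=f,fy=f,interpolation=2); im=np.clip(im*1.8,0,255).astype(np.uint8)
cv2.imwrite(f'pics/y5.png',im)
E
```

```text
t 7.45 lane [-0.0003 -0.159   0.021 ] dalpha -0.0 tilt [-0.0003  0.0001] Flane [-0.18  0.29 -0.52] open 0.0004
```

View pics/y5.png

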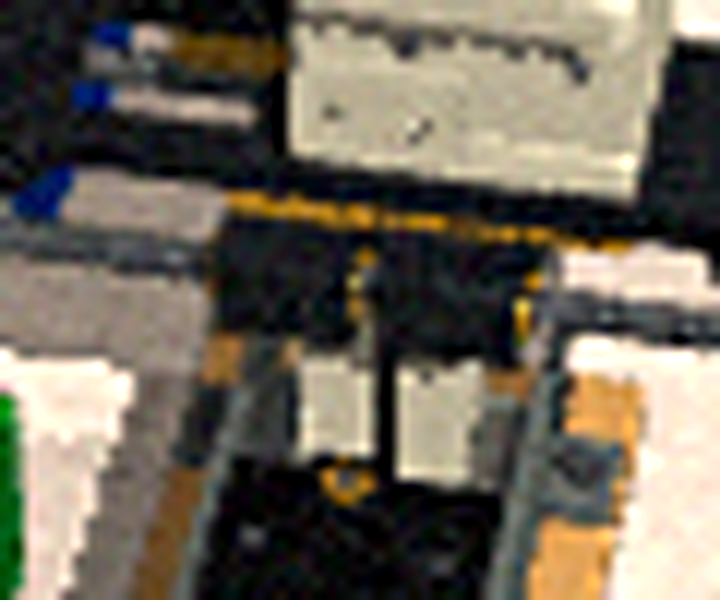

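Request:
send_rows --pt "0 0 0 0.002 0 0 0" --pt "0 0 0 0.002 0 0 0" --pt "0 0 0 0.002 0 0 0" --pt "0 0 0 0.0015 0 0 0" --pt "0 0 0 0.001 0 0 0" --pt "0 0 0 0.001 0 0 0" --pt "0 0 0 0.001 0 0 0"

```text
t: 8.13
position: [0.5062, -0.1248, 0.0213]
tool_rot: [0.0, 0.635, 0.773, -0.0]
contact_force: [0.8, -1.2, 0.9]
opening: 0.0005
```

Request:
send_rows --pt "0 0 0 0.001 0 0 0" --pt "0 0 0 0.001 0 0 0" --pt "0 0 0 0.001 0 0 0"

```text
t: 8.38
position: [0.5056, -0.1216, 0.0213]
tool_rot: [0.0, 0.635, 0.773, -0.0]
contact_force: [0.1, -2.3, 0.2]
opening: 0.0003
```

```bash
python3 -c "
from plan import *
rep()"
```

```text
t 8.38 lane [-1.000e-04 -1.458e-01  2.130e-02] dalpha 0.0003 tilt [ 0.0002 -0.0003] Flane [-0.35 -2.27  0.17] open 0.0003
```

Request:
send_rows --pt "0 0 0 0.001 0 0 0" --pt "0 0 0 0.001 0 0 0"

```text
t: 8.55
position: [0.5052, -0.1195, 0.0213]
tool_rot: [0.0, 0.635, 0.773, 0.0]
contact_force: [0.7, -2.6, 1.2]
opening: 0.0007
```

Request:
send_rows --pt "0 0 0 0.001 0 0 0" --pt "0 0 0 0.001 0 0 0"

```text
t: 8.72
position: [0.5047, -0.1175, 0.0213]
tool_rot: [0.0, 0.635, 0.773, -0.0]
contact_force: [-0.5, -2.8, 1.8]
opening: 0.0005
```

Request:
send_rows --pt "0 0 0 0.001 0 0 0" --pt "0 0 0 0.001 0 0 0"

```text
t: 8.88
position: [0.5044, -0.1155, 0.0213]
tool_rot: [0.0, 0.635, 0.773, 0.0]
contact_force: [0.6, -2.9, 1.1]
opening: 0.0006
```

Request:
send_rows --pt "0 0 0 0.001 0 0 0" --pt "0 0 0 0.001 0 0 0" --pt "0 0 0 0.001 0 0 0"

```text
t: 9.13
position: [0.5038, -0.1125, 0.0213]
tool_rot: [0.0, 0.635, 0.773, 0.0]
contact_force: [0.3, -1.7, 1.5]
opening: 0.0004
```

Request:
send_rows --pt "0 0 0 0.0015 0 0 0" --pt "0 0 0 0.0015 0 0 0" --pt "0 0 0 0.0015 0 0 0"

```text
t: 9.38
position: [0.5029, -0.108, 0.0213]
tool_rot: [0.0, 0.635, 0.773, -0.0]
contact_force: [-0.2, -3.4, 2.1]
opening: 0.0002
```

```bash
python3 look.py 6
```

```text
t 9.38 lane [-0.0002 -0.132   0.0213] dalpha -0.0001 tilt [ 0.0001 -0.0001] Flane [-0.84 -3.34  2.08] open 0.0002
```

View pics/m6.png

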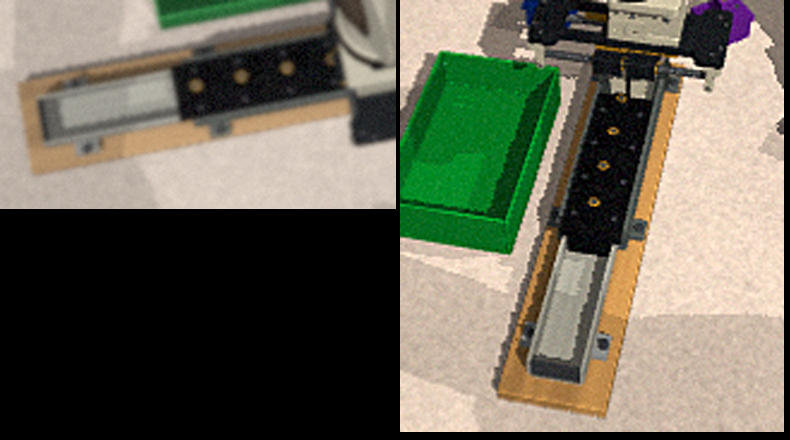

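Request:
send_rows --pt "0 0 0 0.0025 0 0 0" --pt "0 0 0 0.0025 0 0 0" --pt "0 0 0 0.0025 0 0 0" --pt "0 0 0 0.0025 0 0 0" --pt "0 0 0 0.0025 0 0 0"

```text
t: 9.9
position: [0.5003, -0.0955, 0.0212]
tool_rot: [-0.0, 0.634, 0.773, 0.0]
contact_force: [-0.0, -2.9, 2.1]
opening: 0.0002
```

Request:
send_rows --pt "0 0 0 0.0025 0 0 0" --pt "0 0 0 0.0025 0 0 0" --pt "0 0 0 0.0025 0 0 0" --pt "0 0 0 0.0025 0 0 0" --pt "0 0 0 0.0015 0 0 0"

```text
t: 10.32
position: [0.4981, -0.0841, 0.0212]
tool_rot: [-0.0, 0.634, 0.773, 0.0]
contact_force: [1.2, -2.9, 1.9]
opening: 0.0003
```

```bash
python3 -c "
from plan import *
rep()"
```

```text
t 10.32 lane [-0.0002 -0.1076  0.0212] dalpha -0.0004 tilt [-0.      0.0002] Flane [ 0.65 -3.1   1.86] open 0.0003
```

Request:
send_rows --pt "0 0 0 0.0015 0 0 0" --pt "0 0 0 0.001 0 0 0" --pt "0 0 0 0.001 0 0 0"

```text
t: 10.57
position: [0.4975, -0.0811, 0.0212]
tool_rot: [0.0, 0.635, 0.773, -0.0]
contact_force: [0.9, -2.9, 2.4]
opening: 0.0007
```

Request:
send_rows --pt "0 0 0 0.001 0 0 0" --pt "0 0 0 0.001 0 0 0"

```text
t: 10.73
position: [0.4971, -0.0792, 0.0212]
tool_rot: [0.0, 0.635, 0.773, -0.0]
contact_force: [0.2, -2.9, 2.3]
opening: 0.0007
```

Request:
send_rows --pt "0 0 0 0.001 0 0 0" --pt "0 0 0 0.001 0 0 0"

```text
t: 10.9
position: [0.4967, -0.0772, 0.0213]
tool_rot: [0.0, 0.635, 0.773, 0.0]
contact_force: [0.6, -2.4, 1.9]
opening: 0.0004
```

Request:
send_rows --pt "0 0 0 0.001 0 0 0" --pt "0 0 0 0.001 0 0 0"

```text
t: 11.07
position: [0.4965, -0.0762, 0.0213]
tool_rot: [0.0, 0.635, 0.773, -0.0]
contact_force: [1.9, -7.7, 2.4]
opening: 0.0002
```

Request:
send_rows --pt "0 0 0 -0.004 0 0 0" --pt "0 0 0 -0.01 0 0 0" --pt "0 0 0 0 0 -0.02 0" --pt "0 0 0 0 0 -0.03 0.2" --pt "0 0 0 0 0 -0.03 0.4" --pt "0 0 0 0.01 0 0 0.45" --pt "0 0 0 0 0 0 0.45"

```text
t: 11.65
position: [0.498, -0.0778, 0.1026]
tool_rot: [0.001, 0.634, 0.773, 0.001]
contact_force: [-0.1, -0.0, -0.5]
opening: 0.0226
```

```bash
python3 look.py 7
```

```text
t 11.65 lane [ 0.001  -0.1014  0.1026] dalpha -0.0012 tilt [0.0028 0.0007] Flane [-0.14  0.01 -0.49] open 0.0226
```

View pics/m7.png

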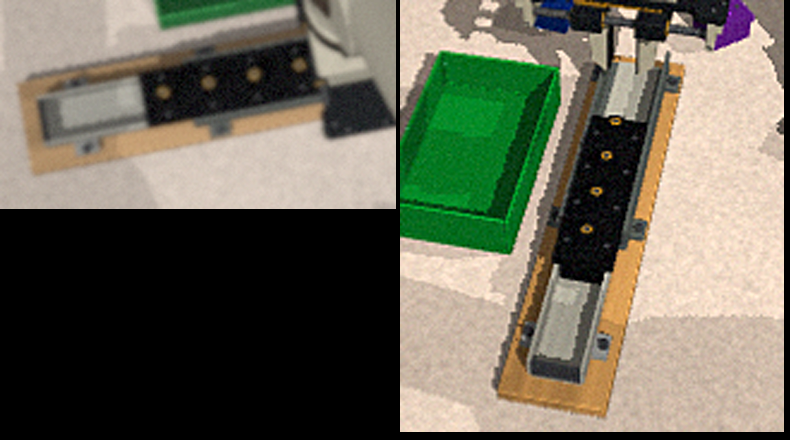

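```bash
cat > brass.py <<'E'
import sys
from h import *
from plan import lane
for c,k in (('side',sys.argv[1]),('top',sys.argv[1])):
    a=cv2.imread(f'pics/{c}{k}.png').astype(int)
    m=((a[:,:,2]-a[:,:,0])>(25 if c=='side' else 18)).astype(np.uint8)
    n,l,s,cc=cv2.connectedComponentsWithStats(m,connectivity=8)
    r=[]
    for i in range(1,n):
        p=lane(pix2w(c,cc[i],.068))
        if 3<s[i][4]<60 and abs(p[0])<.008 and abs(p[1])<.2: r.append((round(p[1],4),round(p[0],4),s[i][4]))
    print(c,sorted(r))
E
python3 brass.py 7
```

```text
side [(np.float64(-0.0673), np.float64(0.0004), np.int32(12)), (np.float64(-0.0219), np.float64(-0.0001), np.int32(14)), (np.float64(0.0234), np.float64(0.0009), np.int32(15)), (np.float64(0.0675), np.float64(0.0004), np.int32(15))]
top [(np.float64(-0.0672), np.float64(0.0009), np.int32(28)), (np.float64(-0.022), np.float64(0.0004), np.int32(32)), (np.float64(0.0234), np.float64(0.001), np.int32(32)), (np.float64(0.0678), np.float64(0.0006), np.int32(32))]
```

Request:
send_rows --pt "0 0 -0.001 0.03 0 0 0.45" --pt "0 0 0 0.035 0 0 0.45" --pt "0 0 0 0.035 0 0 0.45" --pt "0 0 0 0.0245 0 0 0.45" --pt "0 0 0 0 0 0.01 0.45" --pt "0 0 0 0 0 0 0.45" --pt "0 0 0 0 0 0 0.45"

```text
t: 12.33
position: [0.4716, 0.0421, 0.0898]
tool_rot: [-0.001, 0.634, 0.773, -0.001]
contact_force: [0.0, 0.0, -0.2]
opening: 0.0413
```

```bash
python3 -c "
from plan import *
rep()"
```

```text
t 12.33 lane [-0.0016  0.0213  0.0898] dalpha -0.0013 tilt [-0.0033 -0.0003] Flane [ 0.02  0.01 -0.25] open 0.0413
```

Request:
send_rows --pt "0 0 0 0.002 0.002 0.015 0.45" --pt "0 0 0 0 0 0.012 0.45" --pt "0 0 0 0 0 0.008 0.45" --pt "0 0 0 0 0 0.004 0.45" --pt "0 0 0 0 0 0.003 0.45" --pt "0 0 0 0 0 0.002 0.45" --pt "0 0 0 0 0 0 0.45"

```text
t: 12.92
position: [0.4743, 0.0451, 0.0471]
tool_rot: [-0.0, 0.634, 0.773, -0.0]
contact_force: [0.8, -0.2, -0.4]
opening: 0.0412
```

```bash
python3 look.py 8;python3 - <<'E'
from h import *
b=cv2.imread('pics/side8.png'); x0,y0,f=265,175,8
im=cv2.resize(b[y0:y0+70,x0:x0+80],None,fx=f,fy=f,interpolation=2); cv2.imwrite('pics/y8.png',np.clip(im*1.8,0,255).astype(np.uint8))
E
```

```text
t 12.92 lane [0.0016 0.0238 0.0471] dalpha -0.0009 tilt [-0.0002  0.    ] Flane [ 0.73 -0.39 -0.44] open 0.0412
```

View pics/y8.png

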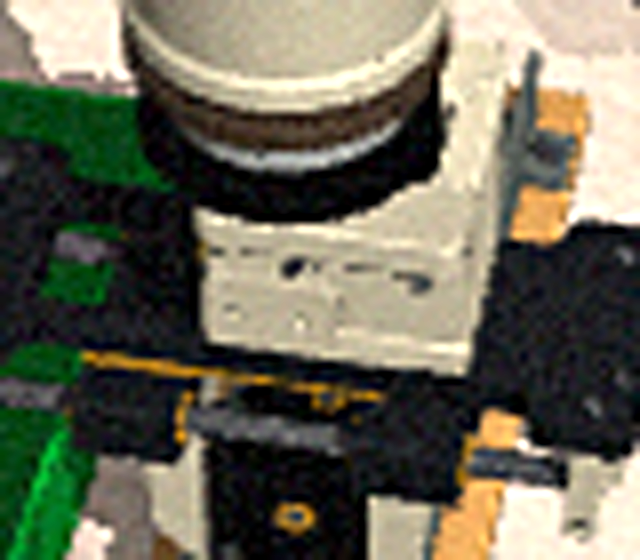

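Request:
send_rows --pt "0 0 0 0 -0.0005 0.001 0.45" --pt "0 0 0 0 0 0.001 0.45" --pt "0 0 0 0 0 0.001 0.45" --pt "0 0 0 0 0 0.001 0.45"

```text
t: 13.35
position: [0.4739, 0.0451, 0.0433]
tool_rot: [0.0, 0.634, 0.773, 0.0]
contact_force: [0.1, -0.7, -1.2]
opening: 0.0413
```

Request:
send_rows --pt "0 0 0 0 0 0 0.25" --pt "0 0 0 0 0 0 0.1" --pt "0 0 0 0 0 0 0" --pt "0 0 0 0 0 0 0" --pt "0 0 0 0 0 0 0" --pt "0 0 0 0 0 0 0"

```text
t: 13.85
position: [0.474, 0.0452, 0.0433]
tool_rot: [0.0, 0.634, 0.773, 0.0]
contact_force: [-0.3, 0.5, -0.7]
opening: 0.0157
```

Request:
send_rows --pt "0 0 0 0 0 -0.003 0" --pt "0 0 0 0 0 -0.006 0" --pt "0 0 0 0 0 -0.01 0" --pt "0 0 0 0 0 -0.015 0" --pt "0 0 0 0 0 -0.015 0" --pt "0 0 0 0 0 -0.008 0" --pt "0 0 0 0 0 0 0"

```text
t: 14.43
position: [0.4752, 0.0453, 0.1023]
tool_rot: [0.001, 0.634, 0.773, 0.001]
contact_force: [-0.7, -0.0, -0.9]
opening: 0.0153
```

```bash
python3 look.py 9; python3 - <<'E'
from h import *
from plan import *
tc=lambda a:(a[0]/3+190-1/3,a[1]/3+140-1/3)
sc=lambda a:(a[0]/3+180-1/3,a[1]/3+150-1/3)
for a in [(277,28),(312,202),(583,140),(552,-5)]: print(lane(pix2w('top',tc(a),.05)).round(4))
for a in [(95,283),(252,305),(319,115),(172,96)]: print(lane(pix2w('side',sc(a),.05)).round(4))
E
```

```text
t 14.43 lane [0.0026 0.0237 0.1023] dalpha -0.0009 tilt [ 0.0035 -0.0005] Flane [-0.72  0.12 -0.95] open 0.0153
[0.2038 0.0581 0.05  ]
[0.0682 0.0567 0.05  ]
[ 0.0751 -0.1467  0.05  ]
[ 0.1885 -0.1476  0.05  ]
[0.1999 0.0619 0.05  ]
[0.0789 0.059  0.05  ]
[ 0.0755 -0.146   0.05  ]
[ 0.202  -0.1444  0.05  ]
```

View pics/m9.png

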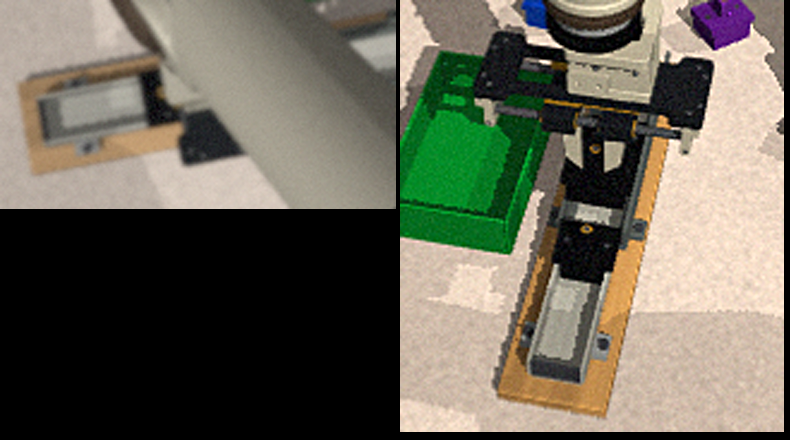

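View pics/side9.png

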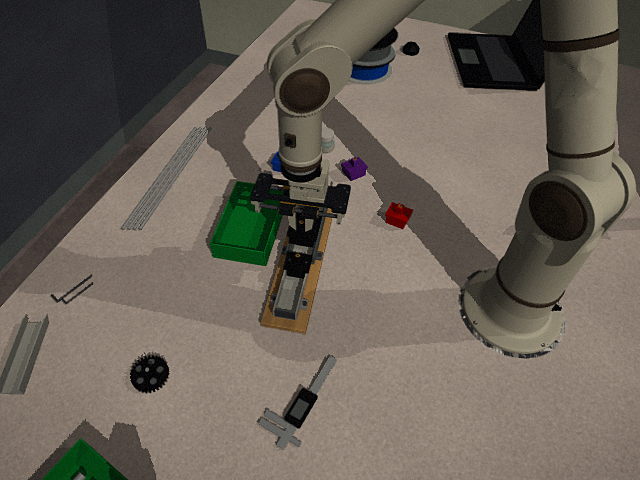

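Request:
send_rows --pt "0 0 0 0 0.02 0 0" --pt "0 0 0 -0.004 0.035 0 0" --pt "0 0 0 -0.004 0.035 0 0" --pt "0 0 0 -0.004 0.03 0 0" --pt "0 0 0 0 0.0145 0 0" --pt "0 0 0 0 0 0.01 0" --pt "0 0 0 0 0 0.015 0" --pt "0 0 0 0 0 0.01 0"

```text
t: 15.2
position: [0.6051, 0.0594, 0.0621]
tool_rot: [-0.001, 0.634, 0.773, -0.002]
contact_force: [-0.9, -0.2, -2.1]
opening: 0.0157
```

```bash
python3 look.py 10
```

```text
t 15.2 lane [0.1328 0.0123 0.0621] dalpha -0.0018 tilt [-0.0045 -0.0008] Flane [-0.97 -0.06 -2.09] open 0.0157
```

View pics/m10.png

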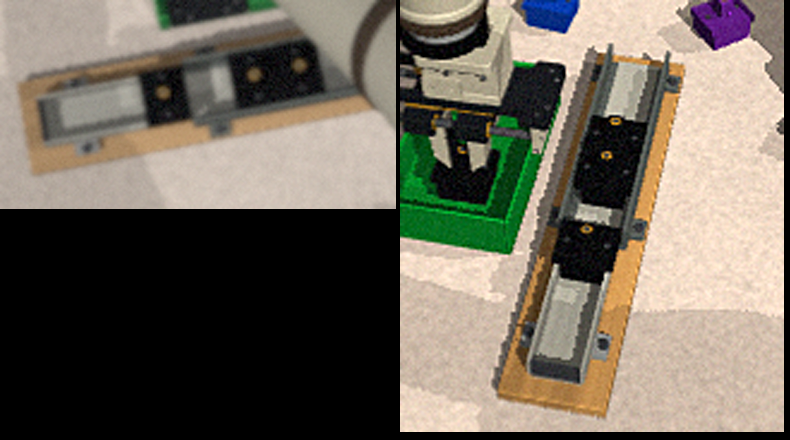

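Request:
send_rows --pt "0 0 0 0 0.002 0.01 0" --pt "0 0 0 0 0 0.008 0" --pt "0 0 0 0 0 0.004 0" --pt "0 0 0 0 0 0.003 0" --pt "0 0 0 0 0 0.002 0" --pt "0 0 0 0 0 0 0"

```text
t: 15.8
position: [0.6099, 0.0601, 0.038]
tool_rot: [-0.0, 0.634, 0.773, -0.0]
contact_force: [-0.8, -0.4, -0.7]
opening: 0.0156
```

```bash
python3 -c "
from plan import *
rep()"
```

```text
t 15.8 lane [0.1376 0.012  0.038 ] dalpha -0.0011 tilt [-0.0002 -0.0001] Flane [-0.84 -0.21 -0.67] open 0.0156
```

Request:
send_rows --pt "0 0 0 0 0 0.002 0" --pt "0 0 0 0 0 0.002 0" --pt "0 0 0 0 0 0.002 0" --pt "0 0 0 0 0 0.001 0" --pt "0 0 0 0 0 0.001 0"

```text
t: 16.22
position: [0.61, 0.0601, 0.0301]
tool_rot: [0.0, 0.634, 0.773, -0.0]
contact_force: [0.7, 1.0, -1.2]
opening: 0.0156
```

Request:
send_rows --pt "0 0 0 0 0 0 0.15" --pt "0 0 0 0 0 0 0.35" --pt "0 0 0 0 0 0 0.4" --pt "0 0 0 0 0 0 0.4" --pt "0 0 0 0 0 -0.005 0.4" --pt "0 0 0 0 0 -0.015 0.4" --pt "0 0 0 0 0 -0.025 0.4" --pt "0 0 0 0 0 -0.025 0.3" --pt "0 0 0 0 0 0 0"

```text
t: 16.97
position: [0.6138, 0.0616, 0.1066]
tool_rot: [0.003, 0.634, 0.773, 0.003]
contact_force: [0.6, 0.6, 0.5]
opening: 0.028
```

```bash
python3 look.py 11; python3 brass.py 11
```

```text
t 16.97 lane [0.1417 0.0128 0.1066] dalpha -0.0014 tilt [0.0088 0.0012] Flane [0.75 0.5  0.54] open 0.028
side [(np.float64(-0.0672), np.float64(0.001), np.int32(11)), (np.float64(-0.0223), np.float64(-0.0002), np.int32(13)), (np.float64(0.0679), np.float64(0.0005), np.int32(14))]
top [(np.float64(-0.0671), np.float64(0.0011), np.int32(31)), (np.float64(-0.0222), np.float64(0.0005), np.int32(31)), (np.float64(0.0681), np.float64(-0.0002), np.int32(29))]
```

View pics/m11.png

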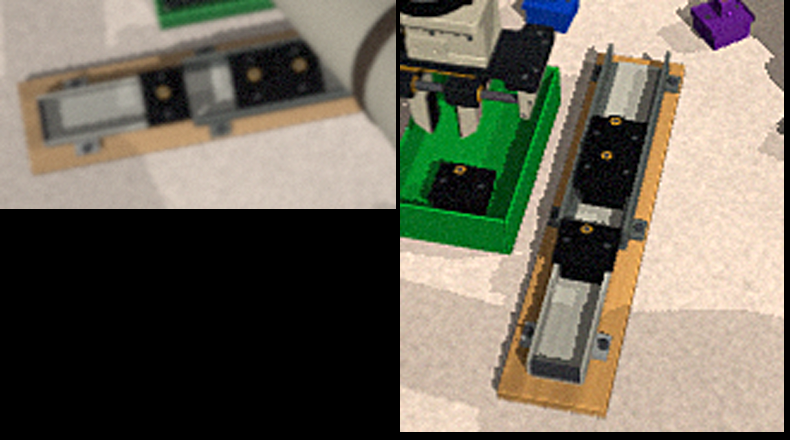

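Request:
send_rows --pt "0 0 0 -0.02 -0.022 0 0" --pt "0 0 0 -0.026 -0.03 0 0" --pt "0 0 0 -0.026 -0.03 0 0" --pt "0 0 0 -0.026 -0.03 0 0" --pt "0 0 0 -0.018 -0.02 0 0" --pt "0 0 0 -0.008 -0.009 0 0" --pt "0 0 0 0 0 0 0" --pt "0 0 0 0 0 0 0"

```text
t: 17.73
position: [0.4954, -0.0898, 0.1]
tool_rot: [-0.0, 0.635, 0.773, -0.0]
contact_force: [1.3, 0.5, -0.4]
opening: 0.0002
```

```bash
python3 -c "
from plan import *
rep()"
```

```text
t 17.73 lane [-0.0039 -0.1127  0.1   ] dalpha 0.001 tilt [-0.0007 -0.    ] Flane [ 1.37  0.27 -0.37] open 0.0002
```

Request:
send_rows --pt "0 0 0 0.001 0.0045 0.01 0" --pt "0 0 0 0 0 0.02 0" --pt "0 0 0 0 0 0.02 0" --pt "0 0 0 0 0 0.015 0" --pt "0 0 0 0 0 0.01 0" --pt "0 0 0 0 0 0.004 0" --pt "0 0 0 0 0 0 0"

```text
t: 18.32
position: [0.5001, -0.0857, 0.0201]
tool_rot: [-0.001, 0.633, 0.774, 0.0]
contact_force: [-1.1, -0.1, 0.4]
opening: 0.0009
```

```bash
python3 -c "
from plan import *
rep()"
```

```text
t 18.32 lane [ 0.0015 -0.1096  0.0201] dalpha -0.003 tilt [-0.0015  0.0013] Flane [-1.08  0.09  0.43] open 0.0009
```

Request:
send_rows --pt "0 0 0.002 0.0025 -0.001 0 0" --pt "0 0 0 0.0025 0 0 0" --pt "0 0 0 0.0025 0 0 0" --pt "0 0 0 0.0025 0 0 0" --pt "0 0 0 0.0025 0 0 0" --pt "0 0 0 0.0025 0 0 0" --pt "0 0 0 0.0025 0 0 0" --pt "0 0 0 0.0025 0 0 0" --pt "0 0 0 0.0025 0 0 0" --pt "0 0 0 0.0025 0 0 0"

```text
t: 19.15
position: [0.4945, -0.0628, 0.0213]
tool_rot: [0.0, 0.635, 0.773, -0.0]
contact_force: [0.4, -1.7, 1.6]
opening: 0.0002
```

Request:
send_rows --pt "0 0 0 0.0025 0 0 0" --pt "0 0 0 0.0025 0 0 0" --pt "0 0 0 0.0025 0 0 0" --pt "0 0 0 0.0025 0 0 0" --pt "0 0 0 0.0025 0 0 0" --pt "0 0 0 0.0025 0 0 0" --pt "0 0 0 0.0025 0 0 0" --pt "0 0 0 0.0025 0 0 0"

```text
t: 19.82
position: [0.4905, -0.043, 0.0212]
tool_rot: [-0.0, 0.635, 0.773, 0.0]
contact_force: [0.6, -1.5, 0.9]
opening: 0.0008
```

```bash
python3 -c "
from plan import *
rep()"
```

```text
t 19.82 lane [ 0.0004 -0.0658  0.0212] dalpha 0.0009 tilt [-0.      0.0001] Flane [ 0.34 -1.63  0.87] open 0.0008
```

Request:
send_rows --pt "0 0 0 0.002 0 0 0" --pt "0 0 0 0.002 0 0 0" --pt "0 0 0 0.002 0 0 0" --pt "0 0 0 0.0015 0 0 0"

```text
t: 20.15
position: [0.489, -0.0356, 0.0212]
tool_rot: [-0.0, 0.635, 0.773, 0.0]
contact_force: [0.1, -1.5, 0.2]
opening: 0.0007
```

Request:
send_rows --pt "0 0 0 0.001 0 0 0" --pt "0 0 0 0.001 0 0 0"

```text
t: 20.32
position: [0.4887, -0.0339, 0.0212]
tool_rot: [-0.0, 0.635, 0.773, -0.0]
contact_force: [0.7, -1.5, 1.1]
opening: 0.0
```

Request:
send_rows --pt "0 0 0 0.001 0 0 0" --pt "0 0 0 0.001 0 0 0"

```text
t: 20.48
position: [0.4883, -0.032, 0.0212]
tool_rot: [0.0, 0.635, 0.773, -0.0]
contact_force: [0.2, -1.7, 0.9]
opening: 0.0004
```

Request:
send_rows --pt "0 0 0 0.001 0 0 0"

```text
t: 20.57
position: [0.4881, -0.0311, 0.0212]
tool_rot: [0.0, 0.635, 0.773, -0.0]
contact_force: [0.7, -2.1, 0.4]
opening: 0.0005
```

Request:
send_rows --pt "0 0 0 0.001 0 0 0" --pt "0 0 0 0.001 0 0 0"

```text
t: 20.73
position: [0.4877, -0.0291, 0.0212]
tool_rot: [0.0, 0.635, 0.773, -0.0]
contact_force: [0.2, -1.9, 0.8]
opening: 0.0003
```

Request:
send_rows --pt "0 0 0 0.001 0 0 0" --pt "0 0 0 0.001 0 0 0"

```text
t: 20.9
position: [0.4873, -0.027, 0.0212]
tool_rot: [-0.0, 0.635, 0.773, -0.0]
contact_force: [0.7, -1.5, 0.8]
opening: 0.0005
```

```bash
python3 look.py 12; python3 brass.py 12
```

```text
t 20.9 lane [ 0.0003 -0.0495  0.0212] dalpha 0.0011 tilt [-0.0001 -0.    ] Flane [ 0.44 -1.62  0.84] open 0.0005
side [(np.float64(-0.0167), np.float64(0.0002), np.int32(11)), (np.float64(0.029), np.float64(-0.0003), np.int32(15)), (np.float64(0.0729), np.float64(-0.0001), np.int32(16))]
top [(np.float64(-0.0132), np.float64(0.0001), np.int32(6)), (np.float64(0.0275), np.float64(0.0006), np.int32(32)), (np.float64(0.0731), np.float64(0.0005), np.int32(29))]
```

Request:
send_rows --pt "0 0 0 0.002 0 0 0" --pt "0 0 0 0.0025 0 0 0" --pt "0 0 0 0.0025 0 0 0" --pt "0 0 0 0.0025 0 0 0" --pt "0 0 0 0.0025 0 0 0" --pt "0 0 0 0.0025 0 0 0"

```text
t: 21.5
position: [0.4844, -0.0125, 0.0212]
tool_rot: [-0.0, 0.635, 0.773, 0.0]
contact_force: [0.7, -1.5, -1.1]
opening: 0.0001
```

Request:
send_rows --pt "0 0 0 0.0025 0 0 0" --pt "0 0 0 0.0025 0 0 0" --pt "0 0 0 0.0025 0 0 0" --pt "0 0 0 0.0025 0 0 0" --pt "0 0 0 0.0025 0 0 0" --pt "0 0 0 0.0025 0 0 0"

```text
t: 22.0
position: [0.4815, 0.0021, 0.0212]
tool_rot: [-0.0, 0.635, 0.773, -0.0]
contact_force: [0.4, -1.7, 0.2]
opening: 0.0004
```

```bash
python3 -c "
from plan import *
rep()"
```

```text
t 22.0 lane [ 0.0004 -0.0198  0.0212] dalpha 0.0009 tilt [-0.0001 -0.    ] Flane [ 0.04 -1.77  0.24] open 0.0004
```

Request:
send_rows --pt "0 0 0 0.002 0 0 0" --pt "0 0 0 0.002 0 0 0" --pt "0 0 0 0.0015 0 0 0" --pt "0 0 0 0.001 0 0 0"

```text
t: 22.33
position: [0.4803, 0.0085, 0.0212]
tool_rot: [0.0, 0.635, 0.773, -0.0]
contact_force: [0.8, -1.0, -0.5]
opening: 0.0004
```

Request:
send_rows --pt "0 0 0 0.001 0 0 0" --pt "0 0 0 0.001 0 0 0"

```text
t: 22.5
position: [0.48, 0.0102, 0.0212]
tool_rot: [0.0, 0.635, 0.773, -0.0]
contact_force: [-0.1, -0.4, -0.0]
opening: 0.0008
```

Request:
send_rows --pt "0 0 0 0.001 0 0 0"

```text
t: 22.58
position: [0.4798, 0.0112, 0.0212]
tool_rot: [0.0, 0.635, 0.773, -0.0]
contact_force: [0.4, -0.9, -0.6]
opening: 0.0007
```

Request:
send_rows --pt "0 0 0 0.001 0 0 0"

```text
t: 22.67
position: [0.4795, 0.0122, 0.0212]
tool_rot: [0.0, 0.635, 0.773, -0.0]
contact_force: [2.0, -4.0, 0.7]
opening: 0.0006
```

Request:
send_rows --pt "0 0 0 0.001 0 0 0"

```text
t: 22.75
position: [0.4795, 0.0122, 0.0213]
tool_rot: [0.0, 0.635, 0.772, -0.001]
contact_force: [1.4, -6.3, -0.2]
opening: 0.0006
```

Request:
send_rows --pt "0 0 0 -0.004 0 0 0" --pt "0 0 0 -0.01 0 0 0" --pt "0 0 0 0 0 -0.02 0" --pt "0 0 0 0 0 -0.03 0.2" --pt "0 0 0 0 0 -0.03 0.4" --pt "0 0 0 -0.01 0 0 0.45" --pt "0 0 0 -0.02 0 0 0.45" --pt "0 0 0 0 0 0 0.45"

```text
t: 23.42
position: [0.4889, -0.0344, 0.1015]
tool_rot: [0.001, 0.637, 0.771, -0.0]
contact_force: [-0.2, -1.0, -0.9]
opening: 0.0293
```

```bash
python3 look.py 13; python3 brass.py 13
```

```text
t 23.42 lane [ 0.0005 -0.0571  0.1015] dalpha 0.0053 tilt [ 0.0012 -0.0022] Flane [-0.39 -0.91 -0.88] open 0.0293
side [(np.float64(0.0232), np.float64(0.0001), np.int32(13)), (np.float64(0.068), np.float64(0.0002), np.int32(16)), (np.float64(0.1126), np.float64(0.0003), np.int32(14))]
top [(np.float64(0.0228), np.float64(0.0007), np.int32(29)), (np.float64(0.068), np.float64(0.0005), np.int32(29)), (np.float64(0.1134), np.float64(0.0003), np.int32(27))]
```

View pics/m13.png

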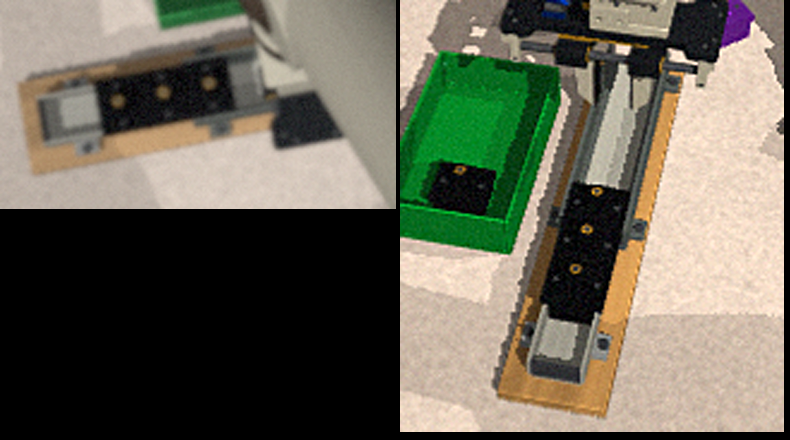

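Request:
send_rows --pt "0 0 -0.002 0.025 0 0 0.45" --pt "0 0 0 0.032 0 0 0.45" --pt "0 0 0 0.023 0 0 0.45" --pt "0 0 0 0 0 0.01 0.45" --pt "0 0 0 0 0 0 0.45" --pt "0 0 0 0 0 0 0.45"

```text
t: 24.02
position: [0.4714, 0.0486, 0.0905]
tool_rot: [-0.001, 0.634, 0.774, -0.001]
contact_force: [0.0, 1.4, 0.6]
opening: 0.0411
```

```bash
python3 -c "
from plan import *
rep()"
```

```text
t 24.02 lane [-0.0005  0.0277  0.0905] dalpha -0.0024 tilt [-0.002 -0.   ] Flane [0.29 1.34 0.59] open 0.0411
```

Request:
send_rows --pt "0 0 0.002 -0.0047 0.001 0.012 0.45" --pt "0 0 0 0 0 0.012 0.45" --pt "0 0 0 0 0 0.01 0.45" --pt "0 0 0 0 0 0.005 0.45" --pt "0 0 0 0 0 0.003 0.45" --pt "0 0 0 0 0 0 0.45" --pt "0 0 0 0 0 0 0.45"

```text
t: 24.6
position: [0.4742, 0.0442, 0.0491]
tool_rot: [-0.0, 0.635, 0.773, 0.0]
contact_force: [0.3, 0.4, -0.1]
opening: 0.0412
```

```bash
python3 -c "
from plan import *
rep()"
```

```text
t 24.6 lane [0.0014 0.0229 0.0491] dalpha 0.0008 tilt [-0.0003  0.0003] Flane [ 0.4   0.37 -0.14] open 0.0412
```

Request:
send_rows --pt "0 0 0 0 -0.001 0.002 0.45" --pt "0 0 0 0 0 0.002 0.45" --pt "0 0 0 0 0 0.001 0.45" --pt "0 0 0 0 0 0.001 0.45" --pt "0 0 0 0 0 0 0.25" --pt "0 0 0 0 0 0 0.1" --pt "0 0 0 0 0 0 0" --pt "0 0 0 0 0 0 0" --pt "0 0 0 0 0 0 0" --pt "0 0 0 0 0 0 0"

```text
t: 25.43
position: [0.4741, 0.044, 0.0435]
tool_rot: [0.0, 0.635, 0.773, 0.001]
contact_force: [0.6, 0.3, 0.2]
opening: 0.0155
```

Request:
send_rows --pt "0 0 0 0 0 -0.003 0" --pt "0 0 0 0 0 -0.006 0" --pt "0 0 0 0 0 -0.01 0" --pt "0 0 0 0 0 -0.015 0" --pt "0 0 0 0 0 -0.015 0" --pt "0 0 0 0 0 -0.008 0" --pt "0 0 0 0 0 0 0"

```text
t: 26.02
position: [0.4742, 0.0439, 0.1022]
tool_rot: [0.001, 0.635, 0.773, 0.001]
contact_force: [0.5, 0.2, -1.5]
opening: 0.016
```

```bash
python3 look.py 14; python3 brass.py 14
```

```text
t 26.02 lane [0.0013 0.0225 0.1022] dalpha 0.0011 tilt [ 0.0027 -0.0006] Flane [ 0.56  0.08 -1.46] open 0.016
side [(np.float64(-0.1718), np.float64(0.006), np.int32(16)), (np.float64(-0.1598), np.float64(-0.0065), np.int32(21)), (np.float64(-0.1084), np.float64(-0.0051), np.int32(7)), (np.float64(0.0678), np.float64(-0.0001), np.int32(15)), (np.float64(0.1126), np.float64(0.0003), np.int32(14))]
top [(np.float64(0.0689), np.float64(0.0), np.int32(28)), (np.float64(0.113), np.float64(0.0004), np.int32(29))]
```

View pics/m14.png

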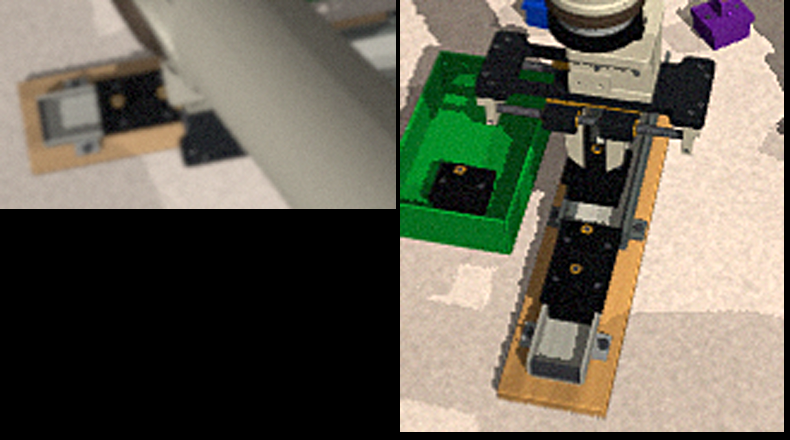

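Request:
send_rows --pt "0 0 0 -0.005 0.02 0 0" --pt "0 0 0 -0.02 0.03 0 0" --pt "0 0 0 -0.02 0.03 0 0" --pt "0 0 0 -0.02 0.03 0 0" --pt "0 0 0 -0.015 0.018 0 0" --pt "0 0 0 -0.007 0.008 0 0" --pt "0 0 0 0 0 0.01 0" --pt "0 0 0 0 0 0 0"

```text
t: 26.78
position: [0.6208, -0.0148, 0.0872]
tool_rot: [-0.002, 0.635, 0.773, -0.001]
contact_force: [-0.9, 0.4, -1.6]
opening: 0.0156
```

```bash
python3 look.py 15
```

```text
t 26.78 lane [ 0.1337 -0.0635  0.0872] dalpha 0.0008 tilt [-0.0051  0.0007] Flane [-0.83  0.61 -1.6 ] open 0.0156
```

View pics/side15.png

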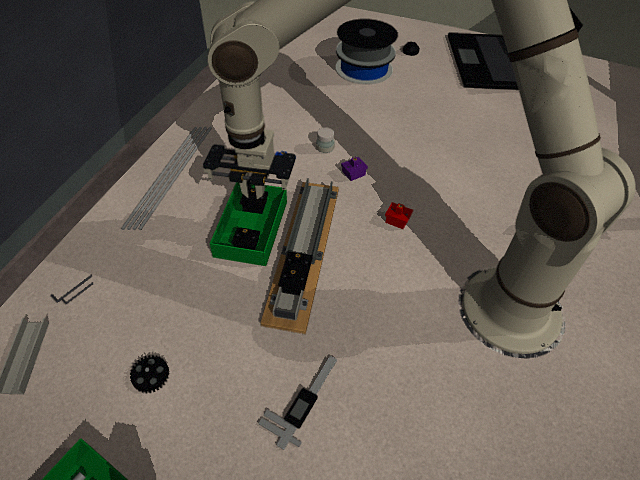

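Over the box, clear of the first shoe. Lowering from TCP z 0.087 to about 0.030.

Request:
send_rows --pt "0 0 0 0 0.002 0.012 0" --pt "0 0 0 0 0 0.014 0" --pt "0 0 0 0 0 0.012 0" --pt "0 0 0 0 0 0.008 0" --pt "0 0 0 0 0 0.003 0" --pt "0 0 0 0 0 0.002 0" --pt "0 0 0 0 0 0 0"

```text
t: 27.47
position: [0.6253, -0.0146, 0.0387]
tool_rot: [-0.0, 0.635, 0.773, -0.0]
contact_force: [1.1, -0.4, -0.4]
opening: 0.0158
```

```bash
python3 -c "
from plan import *
rep()"
```

```text
t 27.47 lane [ 0.1381 -0.0642  0.0387] dalpha 0.0008 tilt [-0.0006  0.0002] Flane [ 0.99 -0.58 -0.42] open 0.0158
```

Request:
send_rows --pt "0 0 0 0 0 0.002 0" --pt "0 0 0 0 0 0.002 0" --pt "0 0 0 0 0 0.002 0" --pt "0 0 0 0 0 0.001 0" --pt "0 0 0 0 0 0.001 0"

```text
t: 27.88
position: [0.6256, -0.0149, 0.0313]
tool_rot: [0.0, 0.635, 0.773, 0.0]
contact_force: [-0.4, -0.7, -0.6]
opening: 0.0157
```

Request:
send_rows --pt "0 0 0 0 0 0 0.15" --pt "0 0 0 0 0 0 0.35" --pt "0 0 0 0 0 0 0.4" --pt "0 0 0 0 0 0 0.4" --pt "0 0 0 0 0 -0.005 0.4" --pt "0 0 0 0 0 -0.015 0.4" --pt "0 0 0 0 0 -0.025 0.4" --pt "0 0 0 0 0 -0.025 0.3" --pt "0 0 0 0 0 0 0"

```text
t: 28.63
position: [0.6294, -0.0137, 0.1078]
tool_rot: [0.003, 0.635, 0.773, 0.003]
contact_force: [0.8, 0.7, 0.8]
opening: 0.0275
```

```bash
python3 look.py 16; python3 brass.py 16
```

```text
t 28.63 lane [ 0.1423 -0.0642  0.1078] dalpha 0.0006 tilt [0.0089 0.0003] Flane [0.94 0.49 0.8 ] open 0.0275
side [(np.float64(0.0678), np.float64(-0.0001), np.int32(15)), (np.float64(0.1126), np.float64(0.0003), np.int32(14))]
top [(np.float64(0.0681), np.float64(0.0004), np.int32(32)), (np.float64(0.1132), np.float64(0.0003), np.int32(27))]
```

View pics/side16.png

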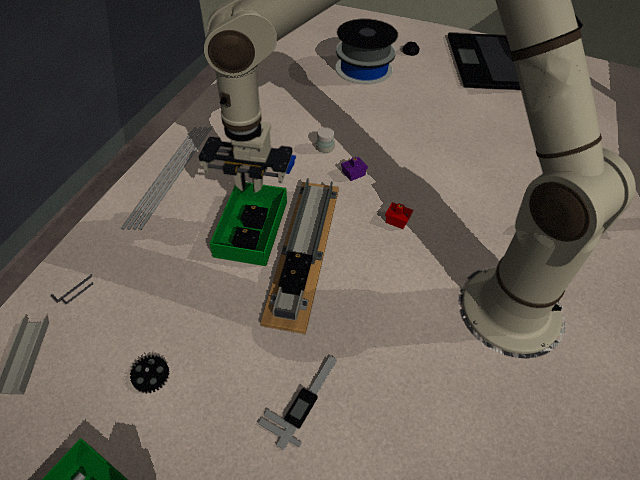

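Request:
send_rows --pt "0 0 0 0.012 -0.02 0 0" --pt "0 0 0 0.018 -0.03 0 0" --pt "0 0 0 0.018 -0.03 0 0" --pt "0 0 0 0.018 -0.03 0 0" --pt "0 0 0 0.01 -0.019 0 0" --pt "0 0 0 0.004 -0.009 0 0" --pt "0 0 0 0 0 0 0" --pt "0 0 0 0 0 0 0"

```text
t: 29.4
position: [0.4756, 0.0363, 0.1015]
tool_rot: [0.001, 0.635, 0.772, 0.0]
contact_force: [1.4, -0.1, -0.1]
opening: 0.0001
```

```bash
python3 -c "
from plan import *
rep()"
```

```text
t 29.4 lane [0.0012 0.0149 0.1015] dalpha 0.0014 tilt [ 0.0011 -0.0005] Flane [ 1.32 -0.41 -0.09] open 0.0001
```

Request:
send_rows --pt "0 0 -0.001 0.003 -0.001 0.01 0" --pt "0 0 0 0 0 0.02 0" --pt "0 0 0 0 0 0.02 0" --pt "0 0 0 0 0 0.015 0" --pt "0 0 0 0 0 0.01 0" --pt "0 0 0 0 0 0.004 0" --pt "0 0 0 0 0 0 0" --pt "0 0 0 0 0 0 0"

```text
t: 30.07
position: [0.4736, 0.04, 0.0222]
tool_rot: [-0.0, 0.635, 0.773, 0.0]
contact_force: [0.4, 0.0, 0.7]
opening: 0.0005
```

```bash
python3 -c "
from plan import *
rep()"
```

```text
t 30.07 lane [-0.      0.0189  0.0222] dalpha -0.0 tilt [0.0002 0.0005] Flane [ 0.36 -0.06  0.66] open 0.0005
```

Request:
send_rows --pt "0 0 0 0.0025 0 0 0" --pt "0 0 0 0.0025 0 0 0" --pt "0 0 0 0.0025 0 0 0" --pt "0 0 0 0.0025 0 0 0" --pt "0 0 0 0.0025 0 0 0" --pt "0 0 0 0.0025 0 0 0" --pt "0 0 0 0.0015 0 0 0"

```text
t: 30.65
position: [0.4698, 0.0563, 0.0224]
tool_rot: [0.0, 0.634, 0.773, 0.0]
contact_force: [-0.1, -1.7, 0.3]
opening: 0.0007
```

Request:
send_rows --pt "0 0 0 0.0015 0 0 0" --pt "0 0 0 0.001 0 0 0"

```text
t: 30.82
position: [0.4695, 0.058, 0.0223]
tool_rot: [0.0, 0.635, 0.773, -0.0]
contact_force: [-0.2, -1.1, 0.5]
opening: 0.0003
```

Request:
send_rows --pt "0 0 0 0.001 0 0 0" --pt "0 0 0 0.001 0 0 0"

```text
t: 30.98
position: [0.4691, 0.0601, 0.0223]
tool_rot: [0.0, 0.635, 0.773, -0.0]
contact_force: [0.1, -1.9, 0.8]
opening: 0.0005
```

Request:
send_rows --pt "0 0 0 0.001 0 0 0" --pt "0 0 0 0.001 0 0 0" --pt "0 0 0 0.001 0 0 0"

```text
t: 31.23
position: [0.4684, 0.0632, 0.0223]
tool_rot: [0.0, 0.635, 0.773, -0.0]
contact_force: [-0.1, -1.7, 1.4]
opening: 0.0007
```

```bash
python3 look.py 17; python3 brass.py 17
```

```text
t 31.23 lane [-0.0006  0.0426  0.0223] dalpha 0.0002 tilt [ 0.0001 -0.0002] Flane [-0.42 -1.69  1.37] open 0.0007
side [(np.float64(-0.0405), np.float64(-0.0065), np.int32(10)), (np.float64(-0.0352), np.float64(0.0052), np.int32(8)), (np.float64(0.0755), np.float64(-0.0004), np.int32(12)), (np.float64(0.1208), np.float64(-0.0), np.int32(16))]
top [(np.float64(0.12), np.float64(0.0005), np.int32(24))]
```

Request:
send_rows --pt "0 0 0 -0.004 0 0 0" --pt "0 0 0 -0.012 0 0 0" --pt "0 0 0 -0.012 0 0 0" --pt "0 0 0 0 0 -0.02 0" --pt "0 0 0 0 0 -0.035 0" --pt "0 0 0 0 0 -0.035 0" --pt "0 0 0 0 0 -0.035 0" --pt "0 0 0 -0.035 0 -0.02 0" --pt "0 0 0 -0.035 -0.01 0 0" --pt "0 0 0 -0.035 -0.02 0 0" --pt "0 0 0 -0.035 -0.02 0 0" --pt "0 0 0 -0.035 -0.02 0 0"

```text
t: 32.33
position: [0.4384, -0.1509, 0.1673]
tool_rot: [0.0, 0.634, 0.773, 0.0]
contact_force: [0.9, -0.7, 0.5]
opening: 0.0004
```

Request:
send_rows --pt "0 0 0 -0.03 -0.02 0 0" --pt "0 0 0 -0.03 -0.02 0 0" --pt "0 0 0 -0.02 0 0 0" --pt "0 0 0 0 0 0 0" --pt "0 0 0 0 0 0 0"

```text
t: 32.75
position: [0.4153, -0.2367, 0.167]
tool_rot: [-0.0, 0.636, 0.772, 0.0]
contact_force: [-0.0, 0.4, 0.4]
opening: 0.0006
```

```bash
python3 look.py 18; python3 brass.py 18
```

```text
t 32.75 lane [-0.1111 -0.2412  0.167 ] dalpha 0.003 tilt [0.0003 0.001 ] Flane [0.04 0.39 0.45] open 0.0006
side [(np.float64(0.0751), np.float64(-0.0005), np.int32(13)), (np.float64(0.1208), np.float64(-0.0001), np.int32(14))]
top [(np.float64(0.0755), np.float64(0.0001), np.int32(31)), (np.float64(0.1199), np.float64(0.0011), np.int32(24))]
```

View pics/side18.png

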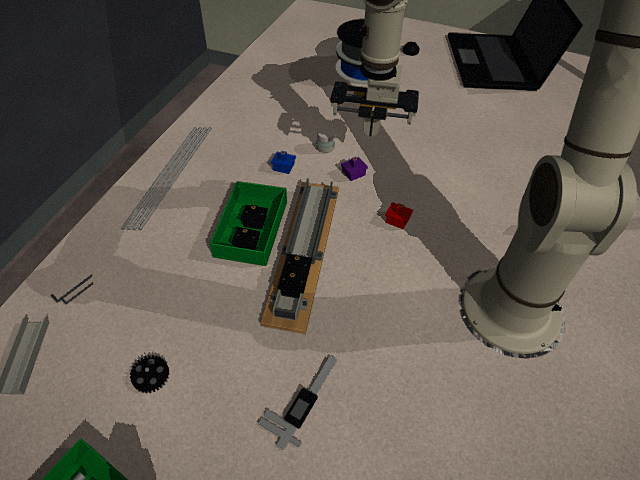

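View pics/top18.png

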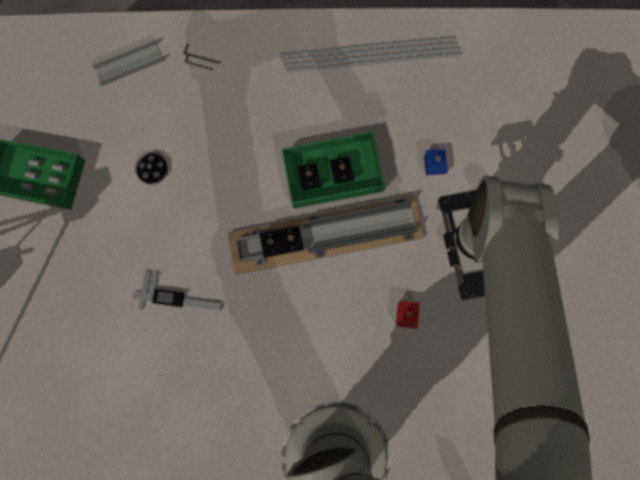

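Both pictures show the two fitting shoes inside the rail: brass at (269,241) and (291,238) in the top view, with the rear end clear of the mouth. The two wide ones stand in the green box at (309,175) and (343,169). The caliper, gear, grease jar and coloured look-alikes are where they were.

```bash
python3 -c "
from cell import *
print(sign_off())"
```

```text
the job is handed in; nothing more can be done
None
```

The job is done and handed in at about 33 s of the 72 s allowed. Two shoes are slid into the rail through its mouth, and two too-wide ones are in the scrap box.

- **Sorting:** Counting from the rail, the 1st and 3rd shoes went in with about 2–3 N of push. The 2nd stopped dead at the mouth at 7.9 N and the 4th at 6.4 N. I backed off both times, lifted each one out by its boss and set it down in the box. No row was pushed faster than about 30 mm/s.
- **Last checks:** After the final push and with the arm clear, both cameras put the rear fitting shoe's centre about 30 mm beyond the mouth, where 22.5 mm is needed. The front one is about 75 mm in. Both wide shoes stand upright in the box. The caliper, gear, grease jar and coloured look-alikes look unmoved.
- **Disagreement:** The fingertips were about 25 mm higher than the reported TCP height and the stated 17 mm overhang imply. Because of that, the first few centimetres of pushing pressed on the last shoe's boss instead of its rear face, with about 2 N. I confirmed the offset in the side picture and by lowering the tool without touching anything, then pushed low on the rear face from there on.

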